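# Break down the barware stack and lay it out for the sale

### The arm

A 7-joint arm with a two-finger parallel gripper is mounted at the origin on the work surface. World frame = base frame: x ahead of the robot, y to its left, z up, the work surface at z = 0. Lengths are in m, angles in rad, forces in N, time in s.
With the tool pointing down it reaches from about 0.4 to 0.85 m from the base axis. Payload 10.4 kg.
Tool frame: the origin (TCP) lies midway between the tips of the shut fingers; the grasp point (between the pads) lies 19 mm behind it; x points along the fingers, z is the direction in which the jaws open and shut, and the axes are right-handed (so a half turn about x gives the same grasp; the last joint's range is limited). The gripper opens to 87 mm and grips with 3 to 60 N. Pads are 19 mm wide; open, the fingers measure 117 mm over their backs; the gripper's body (75 mm by 190 mm) begins 51 mm behind the grasp point.
Start: joints at [-1.214, 0.332, -0.065, 1.46, 0.022, 1.35, -0.088], TCP at [0.232, 0.58, 0.223] pointing down, gripper open.
Joint ranges: [-2.6, 2.6], [-0.5, 2.12], [-1.47, 1.34], [0.16, 2.42], [-1.27, 4.41], [0.06, 2.06], [-2.6, 2.6]. Speed limits (rad/s): [2.22, 2.22, 2.79, 2.79, 3.14, 3.14, 3.14].

### API

Orientations are given as a unit quaternion [x, y, z, w].
In Python, from bench import read_state, camera, camera_params, close_job gives the robot as it stands.
- The arm moves only by the tool arm_command, never from a script. Its argument "targets" is a list of rows, each a list of 7 numbers: the closure in counts, from 0 (fully open) to 255 (shut), then the shift along the tool's x, y, z in mm, then the turn, a rotation vector about the tool's x, y, z in rad. A call has 1 to 10 rows; each row is the pose to reach, as a shift and turn from the pose commanded when the call began, along the tool's axes at that moment; what a row does not reach only later rows make up. A row lasts 1/10 s, in which the tool goes at most 50 mm and 8.59 degrees, less where a joint would pass 70% of its speed; a pose out of reach is approached as far as the arm can. A call with a gripper value outside its range is refused whole. The fingers move at their own pace and stop on an object; "newtons" is the grip in N (left out, the last holds). Time passes only in rows, so rows that repeat a pose let the fingers close. It gives the time, the measured TCP pose, the force and the opening at its end, in the units of the state.
- read_state(): the state, without advancing time (a new reading comes with each control period).
- camera(name): name is "side" or "top"; returns the picture (480x640x3 uint8, red, green, blue); there is no depth.
- camera_params(name): a dict with "intrinsics" (3x3 intrinsics, pixels), "xyz" and "orientation" of the camera in the world. Camera axes: x right, y down, z forward; pixel columns grow to the right and rows downward; lengths in m; the calibration is good to about 2 mm. A picture is of the moment at which its call begins. camera_params takes no time and is no camera call.
- close_job(): hands the job in, once; it reports no verdict.
The state is a dict: "time": time; "joint_positions": joint angles; "joint_vel": joint speeds; "joint_torque": joint torques, N m; "ee_pos": TCP position; "eef_rot": TCP orientation; "ft_force": force on the tool from outside, world axes, zero at the start; "torque": the same for the moment, N m; "width": finger opening in m.
Only numpy, scipy, OpenCV 4.12 (cv2) and the standard library are available. Lean on these libraries where they do the work, as an engineer would, in place of code of your own. Each camera call takes 0.05 s, during which the arm holds its last target.

### The job

Take apart the stack of barware on the steel bench and lay the four pieces out for the sale, each flat and upright on its own display place: the long white carton inside the rim of the long wooden tray, the small square carton inside the square tray, the metal tin inside the round tray, and the amber jar in the middle of the cork coaster with its whole base on the cork. Set them down without dropping or toppling any, and leave the glass tumbler and the green bottle standing where they are.

Things in the scene. Friction and masses are not known exactly. Their poses are not given: they have to be found in the camera images.
- jar_mid (a point): Top of the stack: small upright cylindrical jar, amber glass with a black cap and a paper band, diameter 36 mm, height 56 mm. The point is its centre, 28 mm above its underside; z is up. About 0.12 kg.
- tin_mid (a point): Second from the top, under the jar: plain upright cylindrical metal tin, diameter 50 mm, height 46 mm. The point is its centre, 23 mm above its underside; z is up. About 0.16 kg.
- square_carton_mid (a point): Third, under the tin: white square carton, 56 mm x 56 mm, height 46 mm, rigid. The point is its centre, 23 mm above its underside; x and y run along its sides, z up. About 0.2 kg.
- long_carton_mid (a point): Bottom of the stack, on the bench: long white carton, 160 mm along its x, 60 mm along its y, height 50 mm, rigid. The point is its centre, 25 mm above its underside; z is up. About 0.32 kg.
- long_tray: Place of the long carton: fixed oblong shallow wooden tray, 188 mm along its x by 88 mm along its y outside; inside 180 mm x 80 mm. Floor 3 mm thick, rim 4 mm wide and 6 mm high above the bench. Origin: centre of its underside, on the bench; z is up.
- square_tray: Place of the square carton: fixed square shallow wooden tray, 84 mm x 84 mm outside, inside 76 mm x 76 mm, sides along its x and y. Floor 3 mm thick, rim 4 mm wide and 6 mm high above the bench. Origin: centre of its underside, on the bench; z is up.
- round_tray: Place of the tin: fixed round shallow wooden tray, diameter 82 mm outside, 74 mm inside. Floor 3 mm thick, rim 4 mm wide and 6 mm high above the bench. Origin: centre of its underside, on the bench.
- coaster: Place of the jar: fixed flat round cork coaster without a rim, diameter 66 mm, 4 mm thick. Origin: centre of its underside, on the bench.
- tumbler: Bystander: loose clear glass tumbler, open at the top, diameter 72 mm at the rim, height 90 mm. Origin: centre of its underside. To be left standing where it is. (A fixed blue pillar candle, diameter 60 mm, height 80 mm and not listed, also stands among the things.)
- green_bottle: Bystander: loose green glass bottle with a cork, diameter 68 mm, height 160 mm. Origin: centre of its underside. To be left standing where it is.
There are look-alikes about, which are no part of the job. What is meant by the part that bears long_carton_mid is not blue, and is the larger of those in its own colour. Leave any purple look-alike of the part that bears jar_mid alone.

How it is judged:
By the outcome, as a careful person would: the job done as asked, in the order asked, and still so for the second after the job is handed in, with the robot touching nothing.
It also fails if it takes over 128 s, if anything falls off the work surface, if the arm or the gripper's body presses on something with over 40 N, if the wrist force passes 120 N, or if a joint passes its speed limit or range.

## Working session

There is one attempt and no reset: what is moved stays moved. The work goes in short steps, Python scripts to look and compute and a tool call to move; the robot and the scene stay as the last step left them, time stands still between calls to the robot, and variables do not carry over. Pictures are saved under pics/ and viewed, and the job is handed in when it is done.

Besides the shell and the picture viewer there is one more tool, called after "Request:" as a command line: name --pt "numbers of a row" for each row, then --argument value for the rest. arm_command: Moves the arm, as the interface text tells. Its arguments: {"type":"object","properties":{"targets":{"type":"array"},"newtons":{"type":"number"}},"required":["targets"]}

```bash
mkdir -p pics; ls; python3 - <<'E'
from bench import *
import cv2,json
for n in("side","top"):
    im=camera(n); cv2.imwrite(f"pics/{n}0.png",im[:,:,::-1]); p=camera_params(n); print(n,p)
print(read_state())
E
```

```text
pics
side {'intrinsics': array([[499.16730434,   0.        , 315.85584712],
       [  0.        , 499.16730434, 243.74505156],
       [  0.        ,   0.        ,   1.        ]]), 'xyz': array([ 0.12538448, -0.67243833,  1.05475232]), 'orientation': array([ 0.91750851, -0.22894163,  0.07426977, -0.31661945])}
top {'intrinsics': array([[434.81469408,   0.        , 321.53327587],
       [  0.        , 434.81469408, 245.61338638],
       [  0.        ,   0.        ,   1.        ]]), 'xyz': array([ 0.26988454, -0.02359303,  1.27439083]), 'orientation': array([ 0.71085256, -0.69674314,  0.07132748, -0.06442065])}
{'time': 0.1, 'joint_positions': array([-1.21357448,  0.3328076 , -0.06471061,  1.46085384,  0.02158073,
        1.3498898 , -0.08850242]), 'joint_vel': array([ 0.00173493, -0.00101398, -0.00057917, -0.00237209, -0.00030713,
       -0.00129962, -0.00165356]), 'joint_torque': array([ 8.53528818e-04, -6.24546218e+01,  2.39489781e-02, -3.90719104e+01,
       -6.15200121e-02,  3.64479795e-02,  6.47024876e-05]), 'ee_pos': array([0.23158558, 0.58014157, 0.22183585]), 'eef_rot': array([-0.39689201,  0.5857547 ,  0.39637065,  0.58502861]), 'ft_force': array([-0.53575117,  1.08092171,  0.3883865 ]), 'torque': array([-0.0124317 , -0.00408004, -0.00956398]), 'width': 0.08691196120614965}
```

View pics/side0.png

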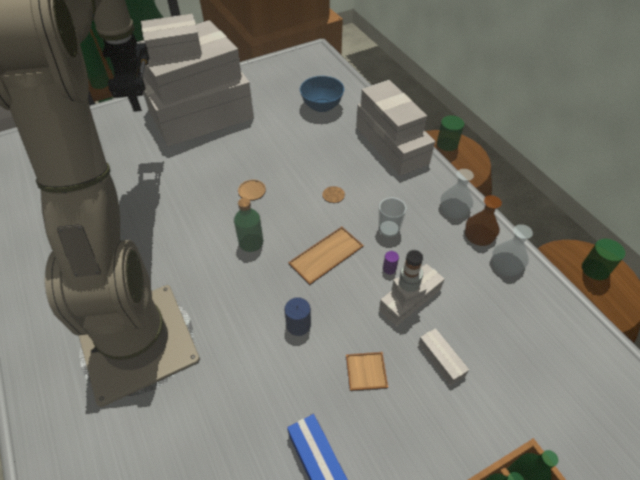

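View pics/top0.png

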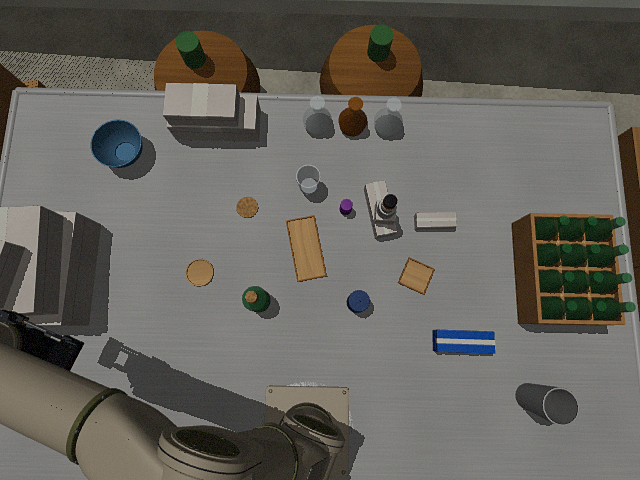

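```bash
python3 - <<'E'
import cv2
def crop(n,x,y,w,h,s,o):
    im=cv2.imread(f"pics/{n}0.png")[y:y+h,x:x+w]
    im=cv2.resize(im,None,fx=s,fy=s,interpolation=cv2.INTER_CUBIC)
    for i in range(0,w,10):
        cv2.line(im,(i*s,0),(i*s,6 if i%50 else 14),(0,0,255),1)
        if i%20==0: cv2.putText(im,str(x+i),(i*s,24),0,.4,(0,0,255),1)
    for i in range(0,h,10):
        cv2.line(im,(0,i*s),(6,i*s),(0,0,255),1)
        if i%20==0: cv2.putText(im,str(y+i),(8,i*s+4),0,.4,(0,0,255),1)
    cv2.imwrite(f"pics/{o}.png",im)
crop("top",330,165,100,75,8,"c_top_stack")
crop("side",370,235,100,100,6,"c_side_stack")
crop("top",175,155,200,150,4,"c_top_tr")
crop("top",340,180,133,100,6,"c_top_tr2")
crop("side",230,170,200,150,4,"c_side_tr")
crop("side",280,290,133,110,5,"c_side_tr2")
E
```

```text
(no output)
```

View pics/c_top_stack.png

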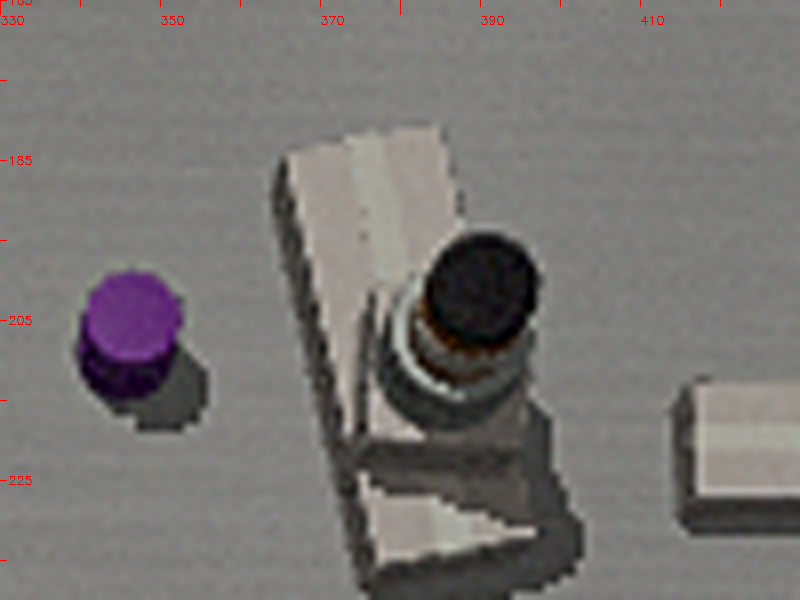

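View pics/c_side_stack.png

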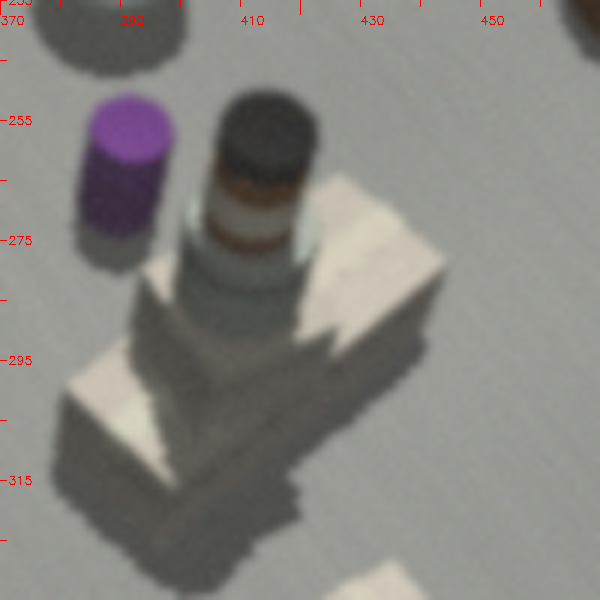

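View pics/c_top_tr.png

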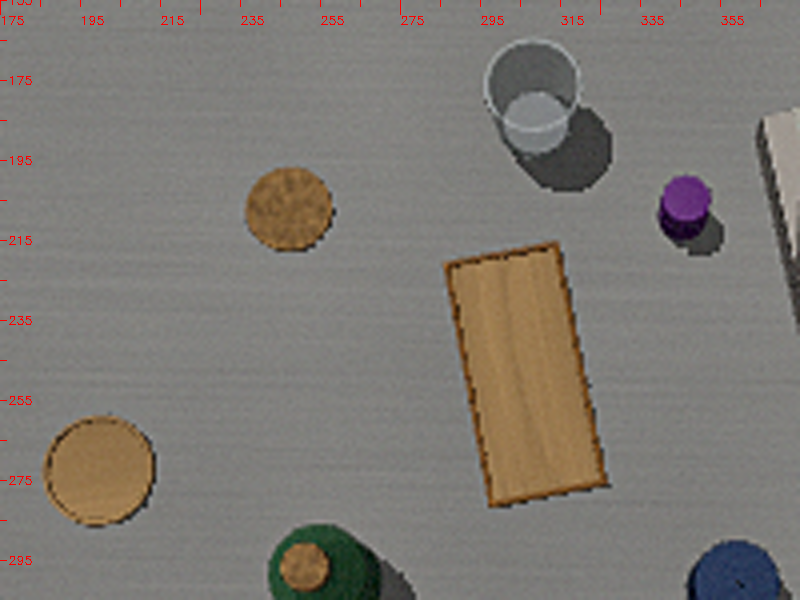

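View pics/c_top_tr2.png

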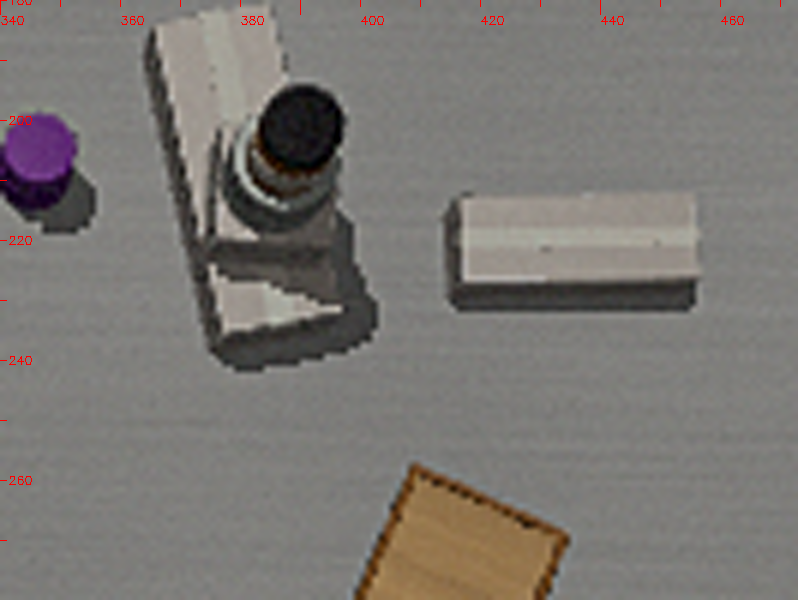

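View pics/c_side_tr.png

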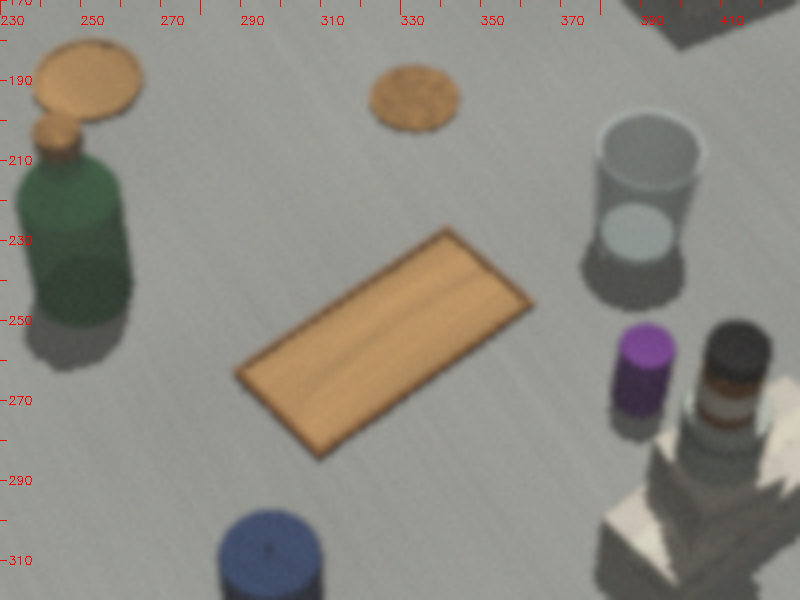

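View pics/c_side_tr2.png

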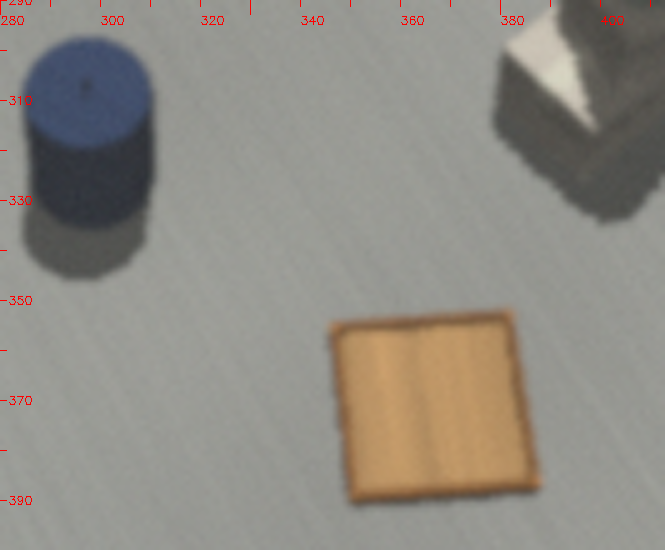

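```bash
cat > h.py <<'E'
import numpy as np,cv2
from scipy.spatial.transform import Rotation as R
from bench import *
P={n:camera_params(n) for n in("side","top")}
def ray(n,u,v):
    p=P[n];M=R.from_quat(p["orientation"]).as_matrix()
    return p["xyz"],M@np.linalg.solve(p["intrinsics"],[u,v,1.])
def atz(n,u,v,z):
    o,d=ray(n,u,v);return o+d*(z-o[2])/d[2]
def tri(a,b):
    o1,d1=ray("top",*a);o2,d2=ray("side",*b)
    s=np.linalg.lstsq(np.c_[d1,-d2],o2-o1,rcond=None)[0]
    p,q=o1+s[0]*d1,o2+s[1]*d2
    return (p+q)/2,np.linalg.norm(p-q)
def proj(n,X):
    p=P[n];M=R.from_quat(p["orientation"]).as_matrix()
    c=(np.atleast_2d(X)-p["xyz"])@M;c=c@p["intrinsics"].T
    return c[:,:2]/c[:,2:]
def c(x0,y0,s): return lambda x,y:((x+.5)/s-.5+x0,(y+.5)/s-.5+y0)
E
python3 - <<'E'
from h import *
np.set_printoptions(precision=4,suppress=True)
t=c(330,165,8);s=c(370,235,6)
for a,b,n in [(t(481,290),s(268,131),'jar top'),(t(133,316),s(131,129),'purple'),(t(288,153),s(338,174),'car TL'),(t(440,124),s(445,260),'car TR'),(t(375,565),s(68,385),'BL?'),(t(375,565),s(178,488),'BL??'),(t(540,532),s(178,488),'BR?')]:
    print(n,*tri(a,b))
T=c(175,155,4);S=c(230,170,4)
tt=[T(445,263),T(557,242),T(607,485),T(490,507)]
ss=[S(446,228),S(533,305),S(320,460),S(235,374)]
for x in tt: print(atz("top",*x,.006))
for x in ss: print(atz("side",*x,.006))
for a,b in zip(tt,ss): print(tri(a,b))
print('coaster',tri(T(289,208),S(415,98)),'round',tri(T(100,470),S(88,80)))
T2=c(340,180,6);S2=c(280,290,5)
print(tri(T2(413,463),S2(512,313)), tri(T2(568,538),S2(540,487)))
for x in [(333,323),(512,313),(540,487),(350,502)]: print(atz("side",*S2(*x),.006))
E
```

```text
jar top [ 0.6015 -0.206   0.1952] 0.0005587861132841789
purple [ 0.6309 -0.1024  0.0549] 0.002660490620425938
car TL [ 0.6959 -0.1593  0.0502] 0.0030741986632747717
car TR [ 0.7078 -0.2153  0.0518] 0.0030524929529782787
BL? [ 0.5428 -0.1915  0.0479] 0.00011439191025418866
BL?? [ 0.5775 -0.2094 -0.0412] 0.030699129504547902
BR? [ 0.5553 -0.2509  0.0492] 0.001571990861131572
[0.5919 0.0748 0.006 ]
[ 0.61   -0.0088  0.006 ]
[ 0.4268 -0.0496  0.006 ]
[0.4089 0.0356 0.006 ]
[0.5882 0.0749 0.006 ]
[ 0.606  -0.0102  0.006 ]
[ 0.4251 -0.0523  0.006 ]
[0.4071 0.0325 0.006 ]
(array([0.5904, 0.0754, 0.0051]), np.float64(0.0034884311760966886))
(array([ 0.6093, -0.0083,  0.0027]), np.float64(0.0032621543085750095))
(array([ 0.4269, -0.0496,  0.0012]), np.float64(0.001004703128053755))
(array([0.409 , 0.036 , 0.0007]), np.float64(0.0009926779813559468))
coaster (array([0.632 , 0.1948, 0.0022]), np.float64(0.0023119674416796363)) round (array([0.4296, 0.3224, 0.0039]), np.float64(0.0020226838471172756))
(array([ 0.4881, -0.292 ,  0.0031]), np.float64(0.002408345571811058)) (array([ 0.4529, -0.3677,  0.0049]), np.float64(0.0003955413021892886))
[ 0.4116 -0.2588  0.006 ]
[ 0.4859 -0.2929  0.006 ]
[ 0.4524 -0.368   0.006 ]
[ 0.3761 -0.335   0.006 ]
```

```bash
python3 - <<'E'
from h import *
np.set_printoptions(precision=4,suppress=True)
s=read_state();print(R.from_quat(s['eef_rot']).as_matrix(), np.degrees(np.arctan2(s['ee_pos'][1],s['ee_pos'][0])))
for n,a,b in[('tumbler base',(309,186),(388.5,228.5)),('tumbler rim',(308,175.5),(392,207)),('bottle cork',(251,297),(244,203)),('candle top',(359,301),(297,307.5)),('jar top',(390,201.2),(414.2,256.3))]: print(n,*tri(a,b))
print(atz('top',436,219,.03))
t=c(330,165,8)
for x in [(357,437),(525,445),(378,285)]: print(atz('top',*t(*x),.096))
# tin top ring
print(atz('top',*t(455,335),.142))
E
```

```text
[[-0.0004 -0.9287  0.3707]
 [-0.0012  0.3707  0.9287]
 [-1.     -0.     -0.0013]] 68.23870605064354
tumbler base [0.7004 0.0085 0.0051] 0.0026505150024753402
tumbler rim [0.7023 0.0102 0.0899] 0.0038771649947592513
bottle cork [0.3501 0.1452 0.1566] 0.00011955252920396664
candle top [ 0.3502 -0.1382  0.0818] 0.00021794194956335666
jar top [ 0.6003 -0.2066  0.197 ] 8.848983208986865e-05
[ 0.5997 -0.3708  0.03  ]
[ 0.5778 -0.1789  0.096 ]
[ 0.5763 -0.2377  0.096 ]
[ 0.6333 -0.1865  0.096 ]
[ 0.6021 -0.2061  0.142 ]
```

```bash
cat >> h.py <<'E'
def go(x,y,z,yaw=None,verbose=True):
    """shift mm in tool axes and turn about tool x to reach world TCP, jaw(z axis) yaw deg"""
    s=read_state();M=R.from_quat(s['eef_rot']).as_matrix()
    sh=M.T@(np.array([x,y,z])-s['ee_pos'])*1000
    cur=np.degrees(np.arctan2(M[1,2],M[0,2]))
    w=cur if yaw is None else yaw
    d=(w-cur+180)%360-180
    # desired matrix: x down
    a=np.radians(cur+d); zx=np.array([np.cos(a),np.sin(a),0]); X=np.array([0,0,-1.]); Y=np.cross(zx,X)
    rv=R.from_matrix(M.T@np.c_[X,Y,zx]).as_rotvec()
    print("pos",s['ee_pos'].round(4),"jaw",cur.round(2),"q",s['joint_positions'].round(2),"w",round(s['width'],4),"F",s['ft_force'].round(1),"t",s['time'])
    print("shift",sh.round(1),"turn",rv.round(4))
E
python3 - <<'E'
from h import *
go(.601,-.2065,.28); go(.601,-.2065,.28,-18.9)
E
```

```text
pos [0.2316 0.5801 0.2218] jaw 68.24 q [-1.21  0.33 -0.06  1.46  0.02  1.35 -0.09] w 0.0869 F [-0.5  1.1  0.4] t 0.1
shift [ -57.4 -634.7 -593.7] turn [ 0.     -0.0013  0.    ]
pos [0.2316 0.5801 0.2218] jaw 68.24 q [-1.21  0.33 -0.06  1.46  0.02  1.35 -0.09] w 0.0869 F [-0.5  1.1  0.4] t 0.1
shift [ -57.4 -634.7 -593.7] turn [ 1.5209e+00 -1.0000e-03  1.0000e-03]
```

Request:
arm_command --pt "0 -40 0 0 0 0 0" --pt "0 -60 -317 -297 0.76 0 0" --pt "0 -60 -317 -297 0.76 0 0" --pt "0 -60 -317 -297 0.76 0 0" --pt "0 -60 -317 -297 0.76 0 0" --pt "0 -60 -635 -594 1.52 0 0" --pt "0 -60 -635 -594 1.52 0 0" --pt "0 -60 -635 -594 1.52 0 0" --pt "0 -60 -635 -594 1.52 0 0" --pt "0 -60 -635 -594 1.52 0 0" --newtons 20

```text
time: 1.1
ee_pos: [0.423, 0.1713, 0.2757]
eef_rot: [0.058, 0.705, -0.058, 0.705]
ft_force: [0.4, -0.2, 0.0]
width: 0.0872
```

```bash
python3 - <<'E'
from h import *
go(.601,-.2065,.28,-18.9)
E
```

```text
pos [0.423  0.1713 0.2757] jaw -9.46 q [-0.82 -0.09  0.32  1.81  0.03  1.41 -0.67] w 0.0872 F [ 0.4 -0.2  0. ] t 1.1
shift [  -4.4 -343.4  237.6] turn [ 0.1648 -0.0002 -0.0003]
```

Request:
arm_command --pt "0 -4 -343 238 0.165 0 0" --pt "0 -4 -343 238 0.165 0 0" --pt "0 -4 -343 238 0.165 0 0" --pt "0 -4 -343 238 0.165 0 0" --pt "0 -4 -343 238 0.165 0 0" --pt "0 -4 -343 238 0.165 0 0" --pt "0 -4 -343 238 0.165 0 0" --pt "0 -4 -343 238 0.165 0 0" --pt "0 -4 -343 238 0.165 0 0" --pt "0 -4 -343 238 0.165 0 0"

```text
time: 2.1
ee_pos: [0.6031, -0.2065, 0.2786]
eef_rot: [0.115, 0.698, -0.116, 0.697]
ft_force: [-0.1, 0.7, 0.1]
width: 0.0866
```

```bash
python3 - <<'E'
from h import *
go(.601,-.2065,.157,-18.9)
cv2.imwrite("pics/t1.png",camera("top")[120:320,220:520,::-1].repeat(2,0).repeat(2,1))
cv2.imwrite("pics/s1.png",camera("side")[150:400,220:520,::-1].repeat(2,0).repeat(2,1))
E
```

```text
pos [ 0.6031 -0.2065  0.2786] jaw -18.82 q [-0.26  0.39  0.72  1.37 -0.25  1.47  0.11] w 0.0866 F [-0.1  0.7  0.1] t 2.1
shift [121.6  -0.4  -1.8] turn [ 0.0013 -0.0014  0.0026]
```

View pics/s1.png

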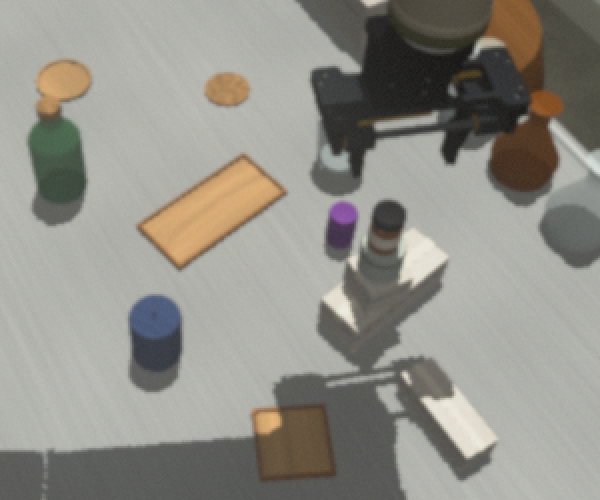

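Request:
arm_command --pt "0 30 0 -2 0 0 0" --pt "0 60 0 -2 0 0 0" --pt "0 85 0 -2 0 0 0" --pt "0 105 0 -2 0 0 0" --pt "0 115 0 -2 0 0 0" --pt "0 121 0 -2 0 0 0" --pt "0 121 0 -2 0 0 0"

```text
time: 2.9
ee_pos: [0.6016, -0.2016, 0.1588]
eef_rot: [0.114, 0.698, -0.114, 0.698]
ft_force: [-0.3, -0.3, 0.7]
width: 0.0875
```

```bash
python3 - <<'E'
from h import *
go(.601,-.2065,.157,-18.9)
for n,(x,y) in dict(top=(330,160),side=(360,200)).items():
    im=camera(n)[:,:,::-1].copy();s=read_state()
    u,v=proj(n,s['ee_pos'])[0]; print(n,u,v)
    im=cv2.resize(im[y:y+100,x:x+130],None,fx=6,fy=6,interpolation=2)
    cv2.circle(im,(int((u-x+.5)*6),int((v-y+.5)*6)),4,(0,0,255),-1)
    cv2.imwrite(f"pics/{n}2.png",im)
E
```

```text
pos [ 0.6016 -0.2016  0.1588] jaw -18.51 q [-0.26  0.45  0.68  1.55 -0.3   1.24  0.15] w 0.0875 F [-0.3 -0.3  0.7] t 2.9
shift [ 1.8 -4.8  1. ] turn [ 0.0068 -0.0001 -0.0004]
top 385.91419855067164 204.6672203804765
side 411.2203280382489 264.68001934600125
```

View pics/side2.png

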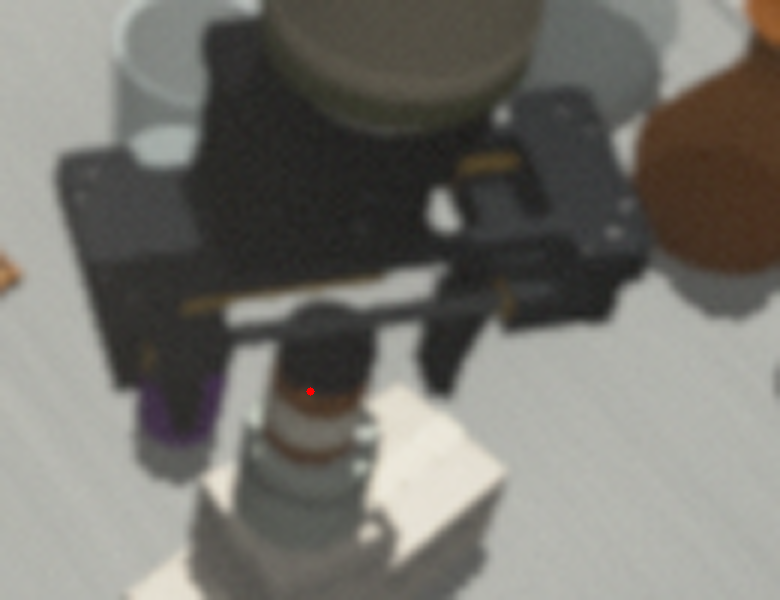

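View pics/top2.png

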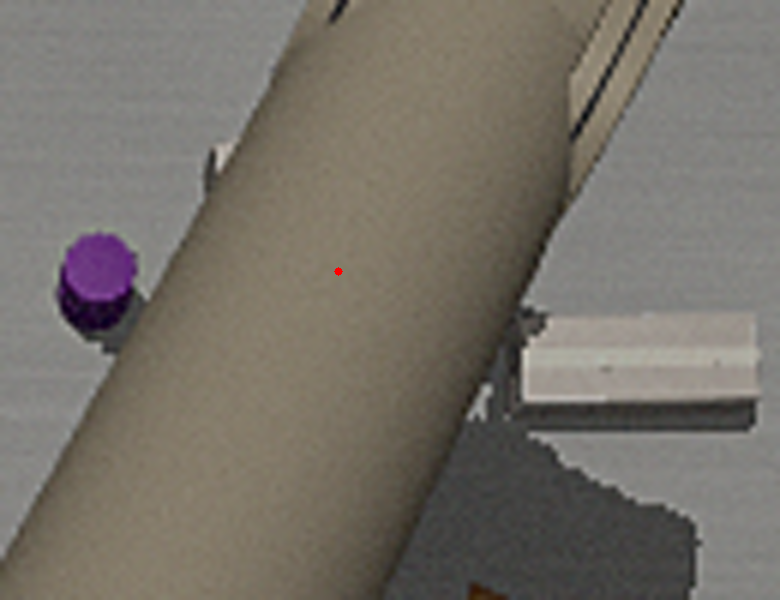

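Request:
arm_command --pt "0 1.5 -4.8 1 0 0 0" --pt "0 1.5 -4.8 1 0 0 0" --pt "0 1.5 -4.8 1 0 0 0"

```text
time: 3.3
ee_pos: [0.601, -0.2077, 0.1576]
eef_rot: [0.114, 0.698, -0.114, 0.698]
ft_force: [0.3, -0.6, -0.4]
width: 0.0873
```

```bash
python3 - <<'E'
from h import *
go(.601,-.2065,.157,-18.9)
E
```

```text
pos [ 0.601  -0.2077  0.1576] jaw -18.6 q [-0.25  0.46  0.68  1.55 -0.3   1.24  0.16] w 0.0873 F [ 0.3 -0.6 -0.4] t 3.3
shift [ 0.6  1.2 -0.4] turn [ 0.0053  0.0005 -0.    ]
```

Request:
arm_command --pt "255 0 0 0 0 0 0" --pt "255 0 0 0 0 0 0" --pt "255 0 0 0 0 0 0" --pt "255 0 0 0 0 0 0" --pt "255 0 0 0 0 0 0" --pt "255 0 0 0 0 0 0" --pt "255 0 0 0 0 0 0" --pt "255 0 0 0 0 0 0" --pt "255 0 0 0 0 0 0" --pt "255 0 0 0 0 0 0" --newtons 20

```text
time: 4.3
ee_pos: [0.6009, -0.2073, 0.1572]
eef_rot: [0.114, 0.698, -0.114, 0.698]
ft_force: [0.3, -0.9, -0.2]
width: 0.0357
```

```bash
python3 - <<'E'
from h import *
go(.601,-.2065,.30,-18.9)
im=camera("side")[200:300,360:490,::-1]
cv2.imwrite("pics/s3.png",cv2.resize(im,None,fx=6,fy=6,interpolation=2))
E
```

```text
pos [ 0.6009 -0.2073  0.1572] jaw -18.56 q [-0.25  0.46  0.68  1.55 -0.3   1.24  0.16] w 0.0357 F [ 0.3 -0.9 -0.2] t 4.3
shift [-142.8    0.7   -0.2] turn [ 0.0058 -0.0001 -0.0001]
```

View pics/s3.png

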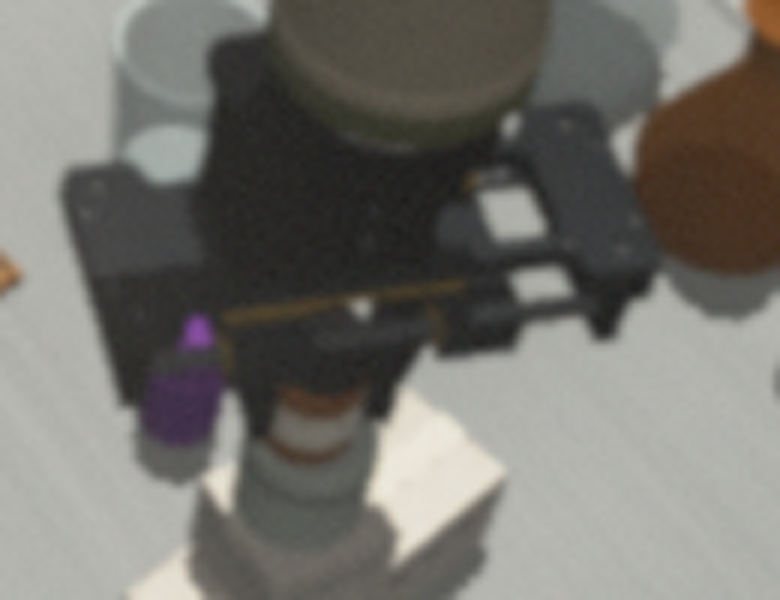

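Request:
arm_command --pt "255 -10 0 0 0 0 0" --pt "255 -30 0 0 0 0 0" --pt "255 -60 0 0 0 0 0" --pt "255 -100 0 0 0 0 0" --pt "255 -130 0 0 0 0 0" --pt "255 -130 0 0 0 0 0"

```text
time: 4.95
ee_pos: [0.6023, -0.2083, 0.2926]
eef_rot: [0.114, 0.695, -0.114, 0.7]
ft_force: [0.3, -0.1, -1.1]
width: 0.0359
```

```bash
python3 - <<'E'
from h import *
go(.632,.195,.26)
cv2.imwrite("pics/s4.png",camera("side")[:,:,::-1]);cv2.imwrite("pics/t4.png",camera("top")[:,:,::-1])
E
```

```text
pos [ 0.6023 -0.2083  0.2926] jaw -18.59 q [-0.26  0.38  0.72  1.35 -0.25  1.49  0.12] w 0.0359 F [ 0.3 -0.1 -1.1] t 4.95
shift [  32.1  391.8 -100.6] turn [ 0.      0.0071 -0.0007]
```

View pics/s4.png

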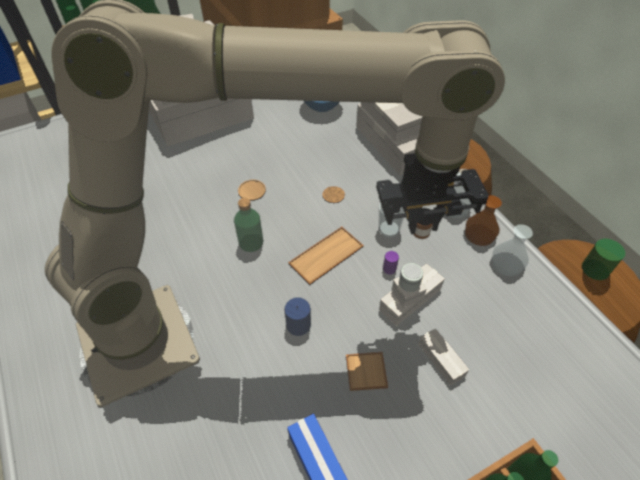

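Request:
arm_command --pt "255 0 25 -6 0 0 0" --pt "255 10 70 -18 0 0 0" --pt "255 20 392 -101 0 0 0" --pt "255 30 392 -101 0 0 0" --pt "255 30 392 -101 0 0 0" --pt "255 30 392 -101 0 0 0" --pt "255 30 392 -101 0 0 0" --pt "255 30 392 -101 0 0 0" --pt "255 30 392 -101 0 0 0" --pt "255 30 392 -101 0 0 0"

```text
time: 6.05
ee_pos: [0.6279, 0.2037, 0.2541]
eef_rot: [0.111, 0.7, -0.111, 0.697]
ft_force: [-0.6, -0.9, -1.4]
width: 0.0357
```

Request:
arm_command --pt "255 0 0 0 0 0 0" --pt "255 0 0 0 0 0 0"

```text
time: 6.25
ee_pos: [0.6299, 0.1948, 0.2566]
eef_rot: [0.114, 0.698, -0.115, 0.697]
ft_force: [0.2, 0.4, -0.9]
width: 0.0355
```

```bash
python3 - <<'E'
from h import *
go(.632,.195,.06)
E
```

```text
pos [0.6299 0.1948 0.2566] jaw -18.67 q [-0.77  0.43  0.56  1.33 -0.23  1.44 -0.54] w 0.0355 F [ 0.2  0.4 -0.9] t 6.25
shift [196.6   1.1   2. ] turn [ 0.     -0.0005  0.0014]
```

Request:
arm_command --pt "255 30 1 2 0 0 0" --pt "255 75 1 2 0 0 0" --pt "255 120 1 2 0 0 0" --pt "255 160 1 2 0 0 0" --pt "255 185 1 2 0 0 0" --pt "255 200 1 2 0 0 0" --pt "255 210 1 2 0 0 0" --pt "255 215 1 2 0 0 0" --pt "255 215 1 2 0 0 0" --pt "255 215 1 2 0 0 0"

```text
time: 7.25
ee_pos: [0.633, 0.197, 0.0435]
eef_rot: [0.114, 0.697, -0.114, 0.698]
ft_force: [0.2, 0.1, -0.9]
width: 0.0356
```

```bash
python3 - <<'E'
from h import *
go(.632,.195,.0195,-18.6)
for n,(x,y) in dict(top=(190,160),side=(270,140)).items():
    im=camera(n)[:,:,::-1]
    im=cv2.resize(im[y:y+90,x:x+120],None,fx=6,fy=6,interpolation=2)
    cv2.imwrite(f"pics/{n}5.png",im)
E
```

```text
pos [0.633  0.197  0.0435] jaw -18.57 q [-0.73  0.6   0.5   1.56 -0.31  1.06 -0.48] w 0.0356 F [ 0.2  0.1 -0.9] t 7.25
shift [24.  -2.2 -0.3] turn [ 0.0006  0.0013 -0.0013]
```

View pics/side5.png

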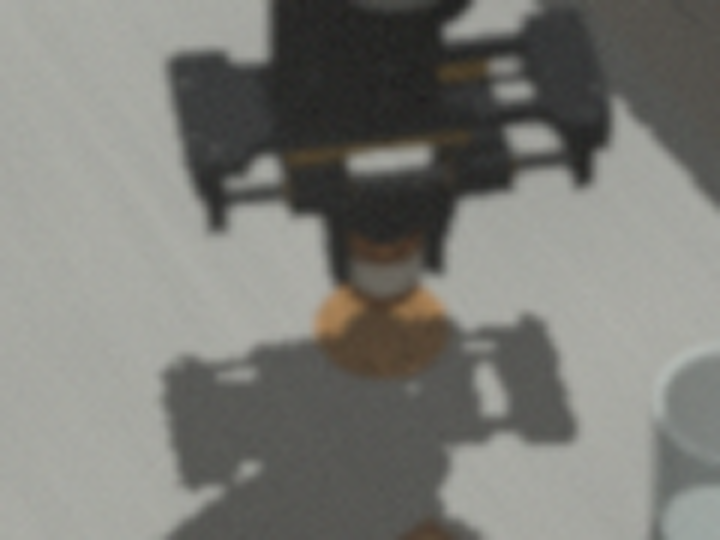

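View pics/top5.png

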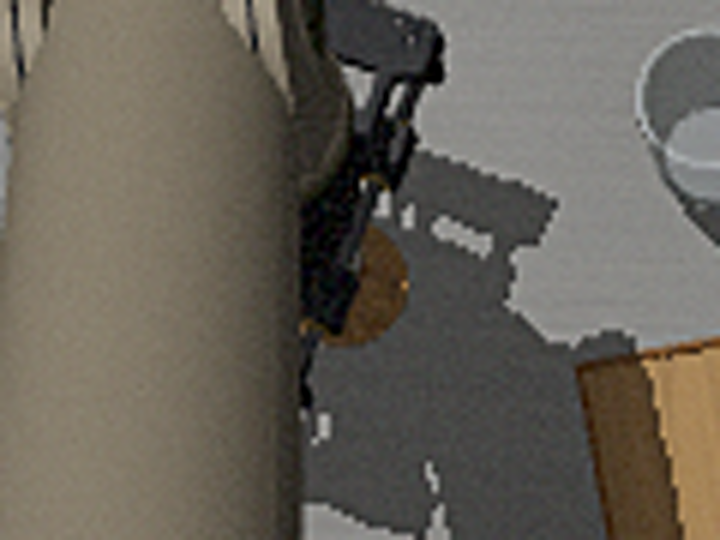

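Jar hangs over the cork, centred (side crop about (383,290), cork centre (383,330)). Lower the last bit.

Request:
arm_command --pt "255 10 -2 0 0 0 0" --pt "255 17 -2 0 0 0 0" --pt "255 20 -2 0 0 0 0" --pt "255 22 -2 0 0 0 0" --pt "255 22 -2 0 0 0 0" --pt "255 22 -2 0 0 0 0"

```text
time: 7.95
ee_pos: [0.6317, 0.195, 0.0204]
eef_rot: [0.114, 0.698, -0.114, 0.698]
ft_force: [-0.5, -0.2, -0.8]
width: 0.0351
```

```bash
python3 - <<'E'
from h import *
go(.632,.195,.0195,-18.6)
E
```

```text
pos [0.6317 0.195  0.0204] jaw -18.56 q [-0.72  0.62  0.49  1.58 -0.33  1.02 -0.47] w 0.0351 F [-0.5 -0.2 -0.8] t 7.95
shift [0.9 0.1 0.2] turn [ 0.0007  0.0002 -0.0002]
```

Request:
arm_command --pt "255 1 0 0 0 0 0" --pt "255 2 0 0 0 0 0" --pt "255 2 0 0 0 0 0"

```text
time: 8.25
ee_pos: [0.6319, 0.195, 0.0191]
eef_rot: [0.114, 0.698, -0.114, 0.698]
ft_force: [-2.6, 0.1, 5.1]
width: 0.0352
```

Contact felt (5 N). Release and rise.

Request:
arm_command --pt "150 0 0 0 0 0 0" --pt "100 0 0 0 0 0 0" --pt "0 0 0 0 0 0 0" --pt "0 0 0 0 0 0 0" --pt "0 0 0 0 0 0 0" --pt "0 -20 0 0 0 0 0" --pt "0 -60 0 0 0 0 0" --pt "0 -110 0 0 0 0 0" --pt "0 -160 0 0 0 0 0" --pt "0 -220 0 0 0 0 0"

```text
time: 9.25
ee_pos: [0.6313, 0.1947, 0.2304]
eef_rot: [0.114, 0.698, -0.114, 0.698]
ft_force: [1.2, -0.6, -0.2]
width: 0.0863
```

Request:
arm_command --pt "0 -20 -392 101 0 0 0" --pt "0 -20 -392 101 0 0 0" --pt "0 -20 -392 101 0 0 0" --pt "0 -20 -392 101 0 0 0" --pt "0 -20 -392 101 0 0 0"

```text
time: 9.75
ee_pos: [0.6132, -0.056, 0.2409]
eef_rot: [0.114, 0.698, -0.114, 0.698]
ft_force: [1.2, 0.3, -0.0]
width: 0.0867
```

```bash
cat >> h.py <<'E'
def crop(n,x,y,w,h,s,o):
    im=camera(n)[y:y+h,x:x+w,::-1]
    im=cv2.resize(im,None,fx=s,fy=s,interpolation=cv2.INTER_CUBIC)
    for i in range(0,w,10):
        cv2.line(im,(i*s,0),(i*s,6),(0,0,255),1)
        if i%20==0: cv2.putText(im,str(x+i),(i*s,24),0,.4,(0,0,255),1)
    for i in range(0,h,10):
        cv2.line(im,(0,i*s),(6,i*s),(0,0,255),1)
        if i%20==0: cv2.putText(im,str(y+i),(8,i*s+4),0,.4,(0,0,255),1)
    cv2.imwrite(f"pics/{o}.png",im)
E
python3 - <<'E'
from h import *
go(.60,-.2065,.25)
crop("top",190,160,240,90,3,"t6");crop("side",300,160,160,120,5,"s6")
E
```

```text
pos [ 0.6132 -0.056   0.2409] jaw -18.56 q [-0.49  0.34  0.66  1.49 -0.21  1.38 -0.15] w 0.0867 F [ 1.2  0.3 -0. ] t 9.75
shift [  -9.2 -146.8   35.4] turn [ 0.      0.0003 -0.0005]
```

View pics/s6.png

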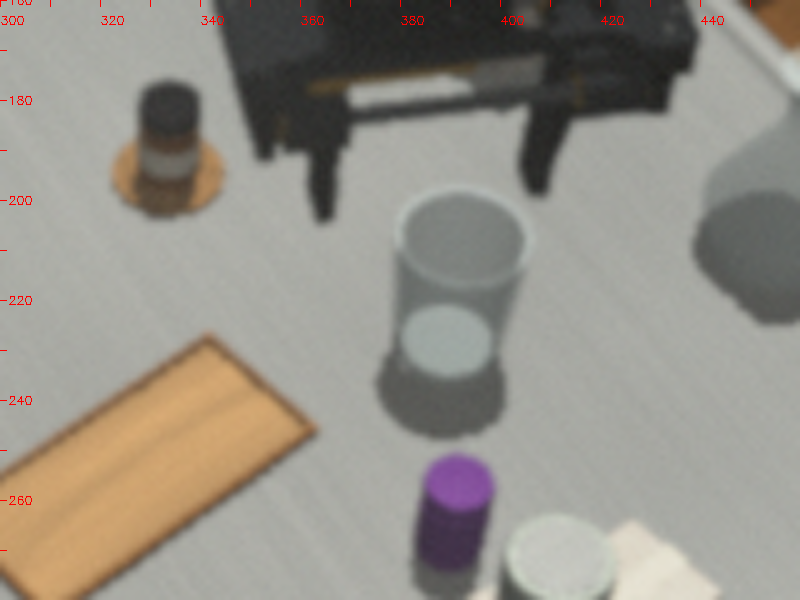

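View pics/t6.png

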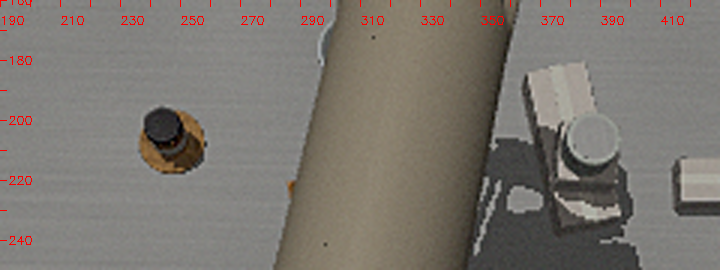

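```bash
python3 - <<'E'
from h import *
np.set_printoptions(precision=4,suppress=True)
print('jar',tri(c(190,160,3)(163,126),c(300,160,5)(169,107)))
print('tin',tri(c(190,160,3)(592,139),c(300,160,5)(558,557)))
crop("top",350,170,80,75,8,"t7");crop("side",370,250,90,90,6,"s7")
E
```

```text
jar (array([0.6311, 0.1948, 0.0561]), np.float64(0.0027803807399384437))
tin (array([ 0.6025, -0.2074,  0.142 ]), np.float64(0.0017389295533414807))
```

View pics/t7.png

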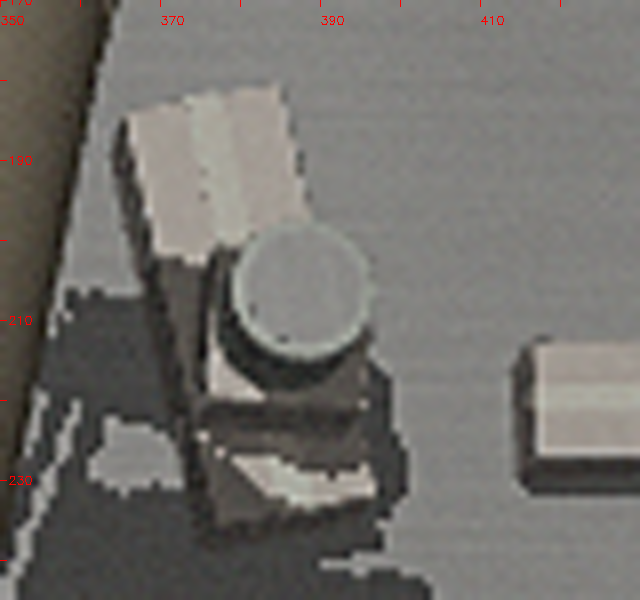

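View pics/s7.png

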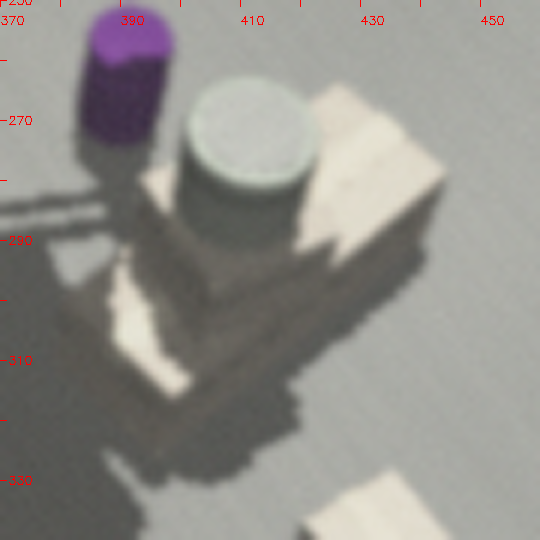

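Request:
arm_command --pt "0 0 -147 36 0 0 0" --pt "0 0 -147 36 0 0 0" --pt "0 0 -147 36 0 0 0" --pt "0 10 -147 36 0 0 0" --pt "0 40 -147 36 0 0 0" --pt "0 70 -147 36 0 0 0" --pt "0 85 -147 36 0 0 0" --pt "0 85 -147 36 0 0 0" --pt "0 85 -147 36 0 0 0"

```text
time: 10.85
ee_pos: [0.6017, -0.2044, 0.1565]
eef_rot: [0.114, 0.698, -0.114, 0.698]
ft_force: [0.5, -0.6, 1.2]
width: 0.087
```

```bash
python3 - <<'E'
from h import *
go(.602,-.2072,.104,-18.6)
E
```

```text
pos [ 0.6017 -0.2044  0.1565] jaw -18.5 q [-0.25  0.46  0.68  1.55 -0.3   1.24  0.15] w 0.087 F [ 0.5 -0.6  1.2] t 10.85
shift [52.5 -2.6  1.2] turn [ 0.0017  0.0007 -0.0001]
```

Request:
arm_command --pt "0 20 -2.6 1 0 0 0" --pt "0 40 -2.6 1 0 0 0" --pt "0 50 -2.6 1 0 0 0" --pt "0 52 -2.6 1 0 0 0" --pt "0 52 -2.6 1 0 0 0" --pt "0 52 -2.6 1 0 0 0"

```text
time: 11.45
ee_pos: [0.6018, -0.2079, 0.1049]
eef_rot: [0.114, 0.697, -0.114, 0.698]
ft_force: [0.4, -0.2, -0.4]
width: 0.0872
```

```bash
python3 - <<'E'
from h import *
go(.602,-.2072,.104,-18.6)
crop("side",360,200,120,100,6,"s8")
E
```

```text
pos [ 0.6018 -0.2079  0.1049] jaw -18.56 q [-0.23  0.51  0.66  1.6  -0.33  1.15  0.18] w 0.0872 F [ 0.4 -0.2 -0.4] t 11.45
shift [ 0.9  0.7 -0.1] turn [ 0.0007  0.0017 -0.0003]
```

View pics/s8.png

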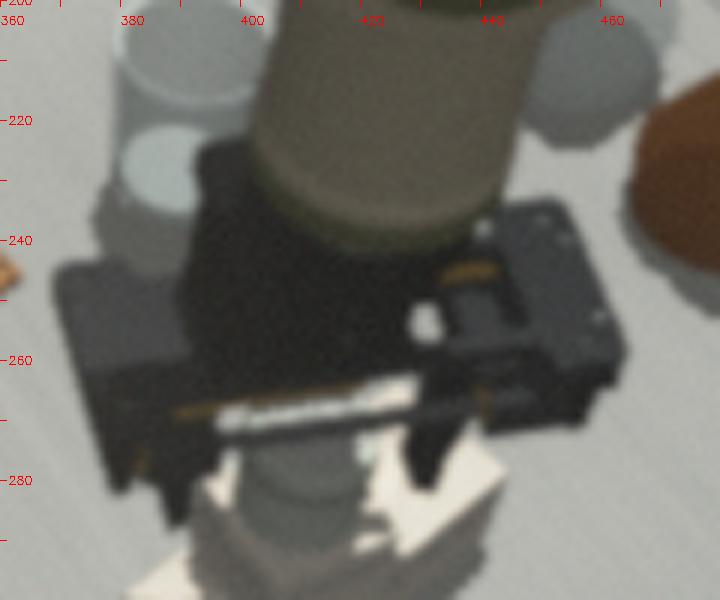

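Request:
arm_command --pt "255 0 0 0 0 0 0" --pt "255 0 0 0 0 0 0" --pt "255 0 0 0 0 0 0" --pt "255 0 0 0 0 0 0" --pt "255 0 0 0 0 0 0" --pt "255 0 0 0 0 0 0" --pt "255 0 0 0 0 0 0" --pt "255 0 0 0 0 0 0" --newtons 25

```text
time: 12.3
ee_pos: [0.6012, -0.2078, 0.1036]
eef_rot: [0.114, 0.698, -0.114, 0.698]
ft_force: [1.3, 0.1, -0.3]
width: 0.0493
```

```bash
python3 - <<'E'
from h import *
go(.602,-.2072,.104,-18.6)
E
```

```text
pos [ 0.6012 -0.2078  0.1036] jaw -18.56 q [-0.23  0.51  0.66  1.6  -0.33  1.15  0.18] w 0.0493 F [ 1.3  0.1 -0.3] t 12.3
shift [-0.4  0.8  0.6] turn [ 0.0006  0.0002 -0.    ]
```

Request:
arm_command --pt "255 -8 0 0 0 0 0" --pt "255 -25 0 0 0 0 0" --pt "255 -60 0 0 0 0 0" --pt "255 -105 0 0 0 0 0" --pt "255 -150 0 0 0 0 0" --pt "255 -150 0 0 0 0 0"

```text
time: 12.9
ee_pos: [0.603, -0.2092, 0.2606]
eef_rot: [0.114, 0.695, -0.114, 0.701]
ft_force: [0.7, -0.2, -1.7]
width: 0.0496
```

```bash
python3 - <<'E'
from h import *
go(.4296,.3224,.25,10)
crop("top",350,170,80,75,8,"t9");crop("side",370,250,90,90,6,"s9")
E
```

```text
pos [ 0.603  -0.2092  0.2606] jaw -18.6 q [-0.26  0.39  0.72  1.41 -0.26  1.43  0.13] w 0.0496 F [ 0.7 -0.2 -1.7] t 12.9
shift [   8.   448.6 -334. ] turn [-0.4991  0.0093  0.0014]
```

View pics/s9.png

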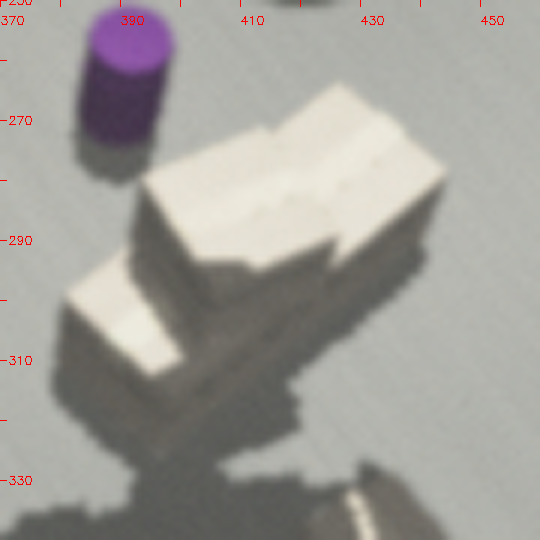

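Request:
arm_command --pt "255 0 30 -22 0 0 0" --pt "255 0 449 -334 -0.5 0 0" --pt "255 0 449 -334 -0.5 0 0" --pt "255 0 449 -334 -0.5 0 0" --pt "255 0 449 -334 -0.5 0 0" --pt "255 0 449 -334 -0.5 0 0" --pt "255 0 449 -334 -0.5 0 0" --pt "255 0 449 -334 -0.5 0 0" --pt "255 0 449 -334 -0.5 0 0" --pt "255 0 449 -334 -0.5 0 0"

```text
time: 14.0
ee_pos: [0.448, 0.2568, 0.2521]
eef_rot: [-0.063, 0.705, 0.062, 0.704]
ft_force: [1.3, 0.8, -1.7]
width: 0.0497
```

```bash
python3 - <<'E'
from h import *
go(.4296,.3224,.25,10)
E
```

```text
pos [0.448  0.2568 0.2521] jaw 10.11 q [-0.9   0.07  0.31  1.71 -0.02  1.36 -0.41] w 0.0497 F [ 1.3  0.8 -1.7] t 14.0
shift [ 2.  67.8 -6.6] turn [ 0.0018 -0.0024  0.001 ]
```

Request:
arm_command --pt "255 0 45 -4 0 0 0" --pt "255 0 68 -7 0 0 0" --pt "255 0 68 -7 0 0 0" --pt "255 0 68 -7 0 0 0"

```text
time: 14.4
ee_pos: [0.4305, 0.3206, 0.252]
eef_rot: [-0.063, 0.705, 0.062, 0.704]
ft_force: [1.0, -1.5, -2.6]
width: 0.0495
```

```bash
python3 - <<'E'
from h import *
np.set_printoptions(precision=4,suppress=True)
go(.4296,.3224,.05,10)
crop("top",350,170,80,75,8,"t10");crop("side",370,250,90,90,6,"s10")
E
```

```text
pos [0.4305 0.3206 0.252 ] jaw 10.13 q [-0.97  0.12  0.26  1.66 -0.03  1.37 -0.52] w 0.0495 F [ 1.  -1.5 -2.6] t 14.4
shift [202.    2.4  -0.1] turn [ 0.0023 -0.0023  0.0021]
```

View pics/s10.png

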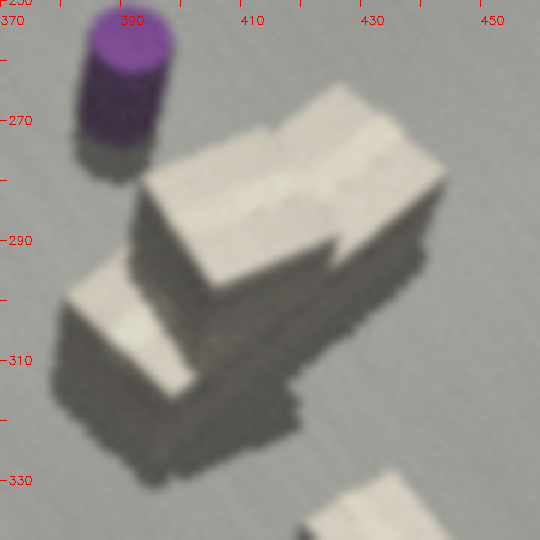

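View pics/t10.png

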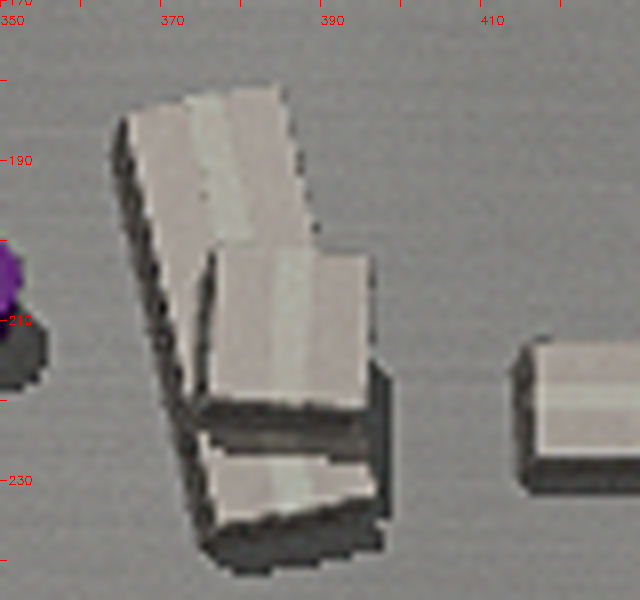

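Request:
arm_command --pt "255 30 2 0 0 0 0" --pt "255 75 2 0 0 0 0" --pt "255 120 2 0 0 0 0" --pt "255 160 2 0 0 0 0" --pt "255 185 2 0 0 0 0" --pt "255 200 2 0 0 0 0" --pt "255 215 2 0 0 0 0" --pt "255 220 2 0 0 0 0" --pt "255 220 2 0 0 0 0" --pt "255 220 2 0 0 0 0"

```text
time: 15.5
ee_pos: [0.4314, 0.323, 0.0344]
eef_rot: [-0.062, 0.704, 0.062, 0.705]
ft_force: [0.3, -0.5, -3.0]
width: 0.0494
```

```bash
python3 - <<'E'
from h import *
np.set_printoptions(precision=4,suppress=True)
go(.4296,.3224,.011,10)
crop("side",190,120,120,100,6,"s11")
crop("top",150,220,120,100,6,"t11")
t=c(350,170,8);s=c(370,250,6)
for a,b in [((215,248),(265,128)),((369,256),(340,237)),((364,410),(212,288)),((208,403),(145,180))]: print(tri(t(*a),s(*b)))
E
```

```text
pos [0.4314 0.323  0.0344] jaw 10.04 q [-0.94  0.34  0.24  1.9  -0.1   0.92 -0.47] w 0.0494 F [ 0.3 -0.5 -3. ] t 15.5
shift [23.4 -0.3 -1.9] turn [ 0.0007  0.0008 -0.0005]
(array([ 0.6323, -0.1855,  0.0942]), np.float64(0.0008082781229988305))
(array([ 0.6302, -0.24  ,  0.0927]), np.float64(0.0025186571639422214))
(array([ 0.5735, -0.237 ,  0.0952]), np.float64(0.002393814364996502))
(array([ 0.5771, -0.1833,  0.0933]), np.float64(0.0013199928125570658))
```

View pics/s11.png

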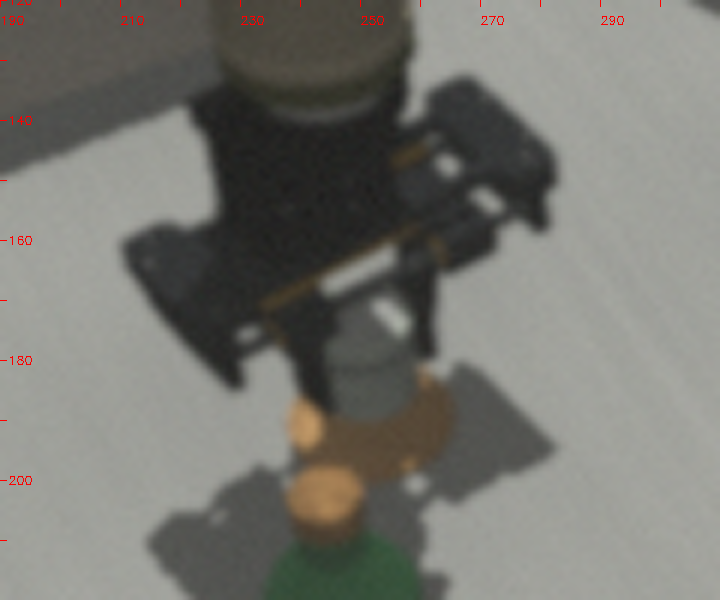

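View pics/t11.png

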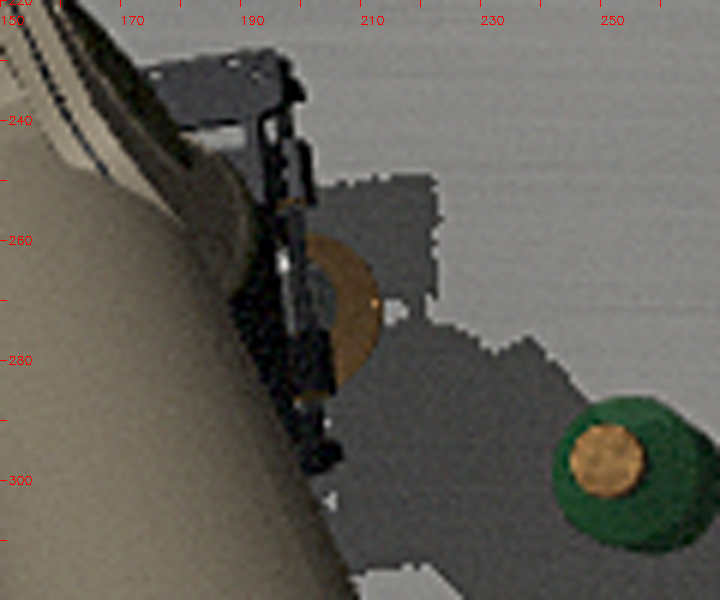

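Request:
arm_command --pt "255 10 0 -2 0 0 0" --pt "255 17 0 -2 0 0 0" --pt "255 20 0 -2 0 0 0" --pt "255 22 0 -2 0 0 0" --pt "255 22 0 -2 0 0 0" --pt "255 22 0 -2 0 0 0"

```text
time: 16.2
ee_pos: [0.429, 0.3229, 0.0117]
eef_rot: [-0.062, 0.704, 0.062, 0.704]
ft_force: [-0.5, -0.5, -2.1]
width: 0.0495
```

Request:
arm_command --pt "255 1 0 0 0 0 0" --pt "255 2 0 0 0 0 0" --pt "255 2 0 0 0 0 0"

```text
time: 16.5
ee_pos: [0.4291, 0.323, 0.0105]
eef_rot: [-0.062, 0.704, 0.062, 0.704]
ft_force: [-4.0, -2.3, 7.5]
width: 0.0492
```

Request:
arm_command --pt "150 0 0 0 0 0 0" --pt "100 0 0 0 0 0 0" --pt "0 0 0 0 0 0 0" --pt "0 0 0 0 0 0 0" --pt "0 0 0 0 0 0 0" --pt "0 -20 0 0 0 0 0" --pt "0 -60 0 0 0 0 0" --pt "0 -110 0 0 0 0 0" --pt "0 -160 0 0 0 0 0" --pt "0 -210 0 0 0 0 0"

```text
time: 17.5
ee_pos: [0.4286, 0.3224, 0.2217]
eef_rot: [-0.062, 0.704, 0.062, 0.704]
ft_force: [1.4, 1.6, 0.0]
width: 0.0869
```

```bash
python3 - <<'E'
from h import *
go(.603,-.2113,.2,-2.6)
E
```

```text
pos [0.4286 0.3224 0.2217] jaw 10.07 q [-0.97  0.13  0.27  1.71 -0.04  1.3  -0.52] w 0.0869 F [1.4 1.6 0. ] t 17.5
shift [  21.7 -556.    78.4] turn [ 2.212e-01  2.000e-04 -2.000e-04]
```

Request:
arm_command --pt "0 -10 -30 4 0 0 0" --pt "0 -10 -556 78 0.22 0 0" --pt "0 -10 -556 78 0.22 0 0" --pt "0 -10 -556 78 0.22 0 0" --pt "0 -10 -556 78 0.22 0 0" --pt "0 -10 -556 78 0.22 0 0" --pt "0 -10 -556 78 0.22 0 0" --pt "0 -10 -556 78 0.22 0 0" --pt "0 -10 -556 78 0.22 0 0" --pt "0 -10 -556 78 0.22 0 0"

```text
time: 18.5
ee_pos: [0.5782, -0.1356, 0.2298]
eef_rot: [0.015, 0.707, -0.015, 0.707]
ft_force: [1.1, 1.5, 0.8]
width: 0.0873
```

```bash
python3 - <<'E'
from h import *
np.set_printoptions(precision=4,suppress=True)
go(.603,-.2113,.2,-2.6)
crop("side",190,120,160,100,5,"s12")
crop("top",150,180,130,110,6,"t12")
E
```

```text
pos [ 0.5782 -0.1356  0.2298] jaw -2.48 q [-0.39  0.29  0.67  1.57 -0.19  1.34  0.26] w 0.0873 F [1.1 1.5 0.8] t 18.5
shift [ 29.8 -74.6  28. ] turn [ 0.0021  0.0006 -0.0002]
```

View pics/s12.png

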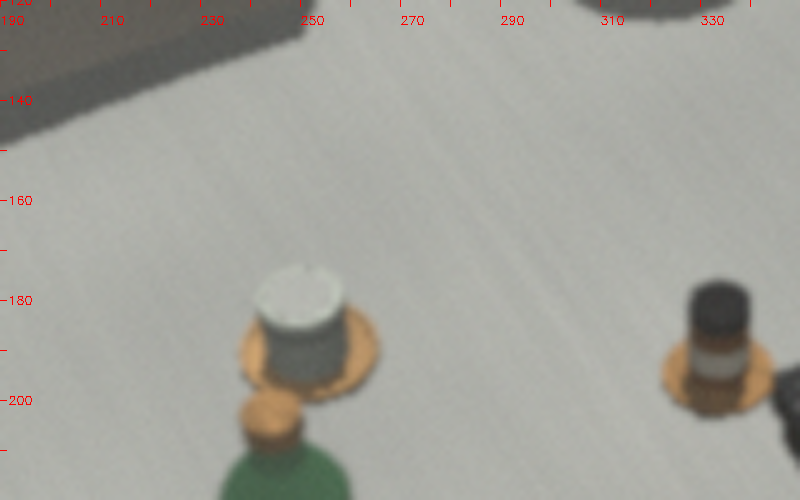

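View pics/t12.png

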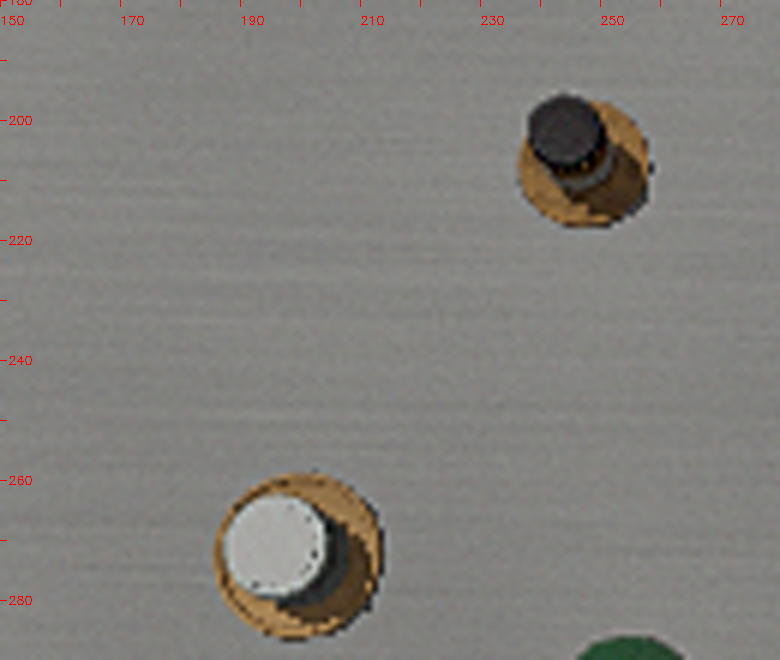

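```bash
python3 - <<'E'
from h import *
np.set_printoptions(precision=4,suppress=True)
t=c(150,180,6);s=c(190,120,5)
print('tin',tri(t(275,545),s(300,297)),'tray',tri(t(299,556),s(310,349)))
print('jar',tri(t(566,131),s(720,306)),'coaster',tri(t(585,163),s(719,376)))
for z,n in((.049,'tin'),): print(atz('top',*t(275,545),z),atz('top',*t(299,556),.006))
E
```

```text
tin (array([0.4287, 0.3229, 0.0472]), np.float64(0.0020692039970886915)) tray (array([0.4294, 0.3228, 0.0045]), np.float64(0.0014324731993488153))
jar (array([0.6318, 0.195 , 0.0563]), np.float64(0.002698173510780554)) coaster (array([ 0.6322,  0.1947, -0.0005]), np.float64(0.0026380733691393544))
[0.4295 0.3222 0.049 ] [0.4299 0.3222 0.006 ]
```

Request:
arm_command --pt "0 0 -50 18 0 0 0" --pt "0 10 -75 28 0 0 0" --pt "0 30 -75 28 0 0 0" --pt "0 50 -75 28 0 0 0" --pt "0 75 -75 28 0 0 0" --pt "0 90 -75 28 0 0 0" --pt "0 100 -75 28 0 0 0" --pt "0 100 -75 28 0 0 0" --pt "0 100 -75 28 0 0 0"

```text
time: 19.5
ee_pos: [0.6028, -0.2101, 0.1304]
eef_rot: [0.015, 0.707, -0.016, 0.707]
ft_force: [-0.6, -0.1, 0.5]
width: 0.0869
```

```bash
python3 - <<'E'
from h import *
go(.603,-.2113,.059,-2.6)
E
```

```text
pos [ 0.6028 -0.2101  0.1304] jaw -2.52 q [-0.23  0.48  0.66  1.57 -0.31  1.19  0.45] w 0.0869 F [-0.6 -0.1  0.5] t 19.5
shift [71.4 -1.2  0.1] turn [0.0014 0.0009 0.0001]
```

Request:
arm_command --pt "0 20 -1 0 0 0 0" --pt "0 40 -1 0 0 0 0" --pt "0 58 -1 0 0 0 0" --pt "0 68 -1 0 0 0 0" --pt "0 71 -1 0 0 0 0" --pt "0 71 -1 0 0 0 0" --pt "0 71 -1 0 0 0 0"

```text
time: 20.2
ee_pos: [0.603, -0.2112, 0.0597]
eef_rot: [0.015, 0.706, -0.016, 0.707]
ft_force: [-0.7, 0.1, -0.4]
width: 0.0871
```

```bash
python3 - <<'E'
from h import *
go(.603,-.2113,.059,-2.6)
crop("side",360,210,120,110,6,"s13")
E
```

```text
pos [ 0.603  -0.2112  0.0597] jaw -2.52 q [-0.2   0.56  0.62  1.63 -0.36  1.07  0.48] w 0.0871 F [-0.7  0.1 -0.4] t 20.2
shift [ 0.7 -0.1 -0. ] turn [0.0014 0.0015 0.0002]
```

View pics/s13.png

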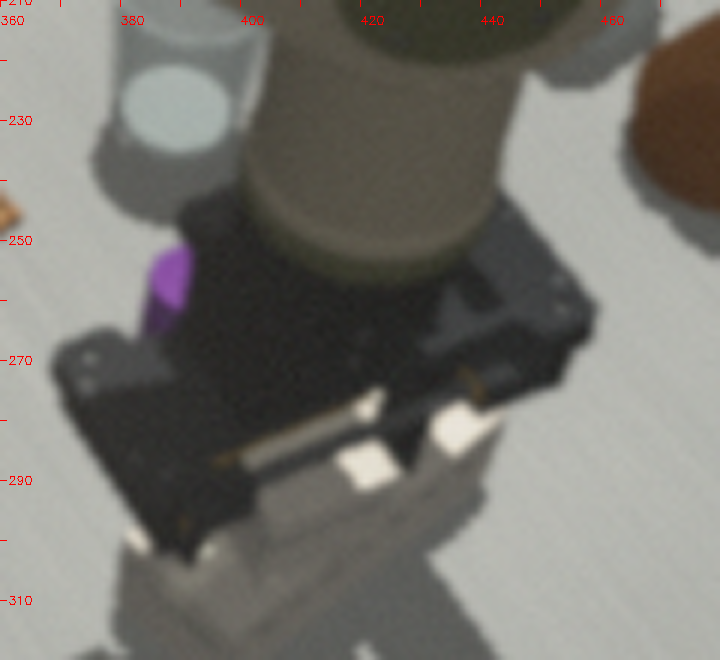

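Request:
arm_command --pt "255 0 0 0 0 0 0" --pt "255 0 0 0 0 0 0" --pt "255 0 0 0 0 0 0" --pt "255 0 0 0 0 0 0" --pt "255 0 0 0 0 0 0" --pt "255 0 0 0 0 0 0" --pt "255 0 0 0 0 0 0" --pt "255 0 0 0 0 0 0" --newtons 25

```text
time: 21.05
ee_pos: [0.6026, -0.2109, 0.0587]
eef_rot: [0.016, 0.707, -0.016, 0.707]
ft_force: [1.2, 0.9, -0.5]
width: 0.0557
```

Request:
arm_command --pt "255 -8 0 0 0 0 0" --pt "255 -25 0 0 0 0 0" --pt "255 -50 0 0 0 0 0" --pt "255 -90 0 0 0 0 0" --pt "255 -130 0 0 0 0 0" --pt "255 -130 0 0 0 0 0"

```text
time: 21.65
ee_pos: [0.6048, -0.2127, 0.196]
eef_rot: [0.015, 0.704, -0.017, 0.71]
ft_force: [0.7, -0.1, -1.4]
width: 0.056
```

```bash
python3 - <<'E'
from h import *
np.set_printoptions(precision=4,suppress=True)
T2=c(340,180,6);S2=c(280,290,5)
A=np.array([atz("side",*S2(*x),.006) for x in [(333,323),(512,313),(540,487),(350,502)]]);print(A.mean(0))
go(.4325,-.3135,.19,-24.7)
crop("side",360,210,120,110,6,"s14")
crop("top",380,240,80,75,8,"t14")
E
```

```text
[ 0.4315 -0.3137  0.006 ]
pos [ 0.6048 -0.2127  0.196 ] jaw -2.56 q [-0.24  0.43  0.68  1.49 -0.28  1.31  0.42] w 0.056 F [ 0.7 -0.1 -1.4] t 21.65
shift [   4.6 -108.4 -167.6] turn [ 0.3864  0.0098 -0.0001]
```

View pics/s14.png

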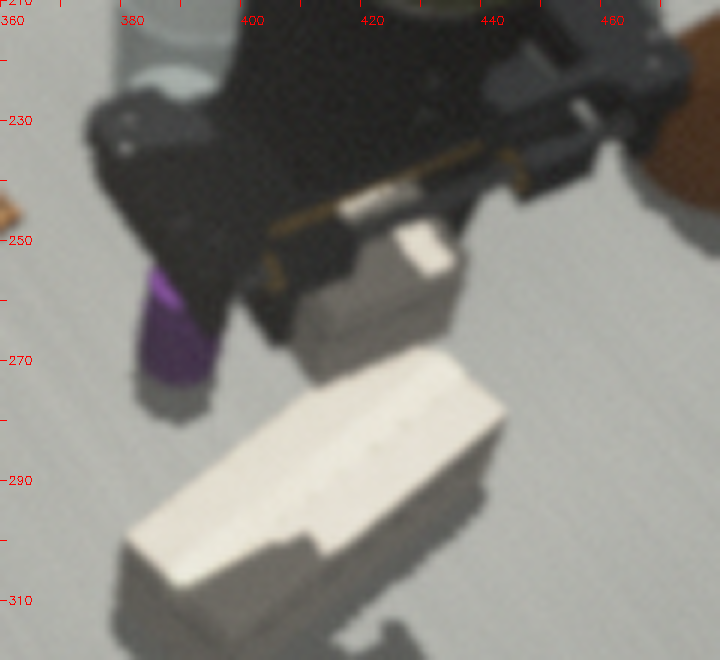

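View pics/t14.png

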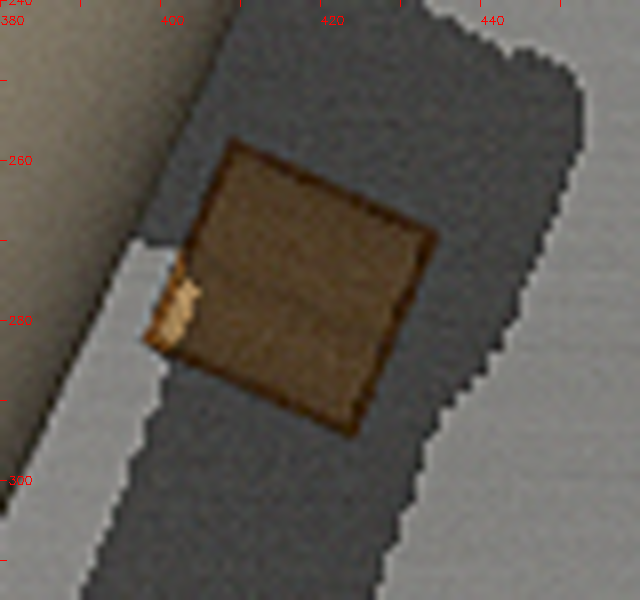

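```bash
python3 - <<'E'
from h import *
np.set_printoptions(precision=4,suppress=True)
t=c(380,240,8)
A=np.array([atz("top",*t(*x),.006) for x in [(232,138),(438,236),(353,437),(145,342)]]);print(A,A.mean(0))
for i in range(4): d=A[(i+1)%4]-A[i];print(np.linalg.norm(d),np.degrees(np.arctan2(d[1],d[0])))
E
```

```text
[[ 0.4886 -0.2923  0.006 ]
 [ 0.4535 -0.3677  0.006 ]
 [ 0.3789 -0.3343  0.006 ]
 [ 0.4121 -0.2588  0.006 ]] [ 0.4333 -0.3133  0.006 ]
0.08317643351775793 -114.93461432873707
0.08170036288742448 155.9060920936755
0.08245207657652681 66.25648287837565
0.08342808572269635 -23.601526633590915
```

Request:
arm_command --pt "255 0 -20 -32 0 0 0" --pt "255 0 -108 -168 0.387 0 0" --pt "255 0 -108 -168 0.387 0 0" --pt "255 0 -108 -168 0.387 0 0" --pt "255 0 -108 -168 0.387 0 0" --pt "255 0 -108 -168 0.387 0 0" --pt "255 0 -108 -168 0.387 0 0" --pt "255 0 -108 -168 0.387 0 0"

```text
time: 22.55
ee_pos: [0.431, -0.3103, 0.1882]
eef_rot: [0.15, 0.691, -0.15, 0.691]
ft_force: [0.2, -0.0, -1.9]
width: 0.0555
```

```bash
python3 - <<'E'
from h import *
go(.4325,-.3135,.03,-24.4)
E
```

```text
pos [ 0.431  -0.3103  0.1882] jaw -24.53 q [-0.22  0.18  0.85  1.79 -0.14  1.23  0.24] w 0.0555 F [ 0.2 -0.  -1.9] t 22.55
shift [158.2  -2.3   2.8] turn [-0.0023 -0.0007  0.0001]
```

Request:
arm_command --pt "255 30 -2 3 0 0 0" --pt "255 70 -2 3 0 0 0" --pt "255 110 -2 3 0 0 0" --pt "255 135 -2 3 0 0 0" --pt "255 150 -2 3 0 0 0" --pt "255 157 -2 3 0 0 0" --pt "255 157 -2 3 0 0 0" --pt "255 157 -2 3 0 0 0"

```text
time: 23.35
ee_pos: [0.4326, -0.315, 0.0326]
eef_rot: [0.151, 0.69, -0.151, 0.691]
ft_force: [0.6, -0.5, -2.4]
width: 0.0558
```

```bash
python3 - <<'E'
from h import *
go(.4325,-.3135,.012,-24.4)
crop("side",300,290,120,110,6,"s15")
crop("top",370,230,90,80,8,"t15")
E
```

```text
pos [ 0.4326 -0.315   0.0326] jaw -24.68 q [-0.1   0.41  0.77  1.93 -0.35  0.93  0.41] w 0.0558 F [ 0.6 -0.5 -2.4] t 23.35
shift [20.6  1.3 -0.7] turn [-0.0048  0.0016 -0.    ]
```

View pics/s15.png

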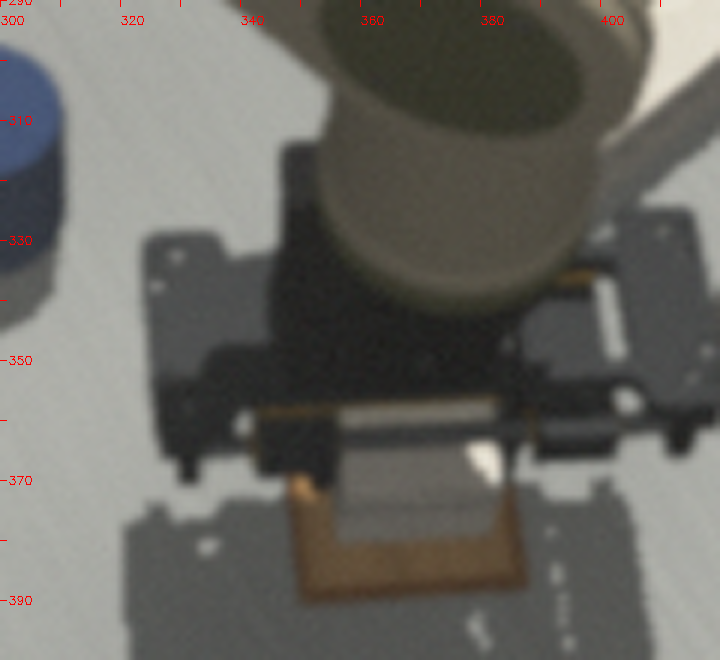

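View pics/t15.png

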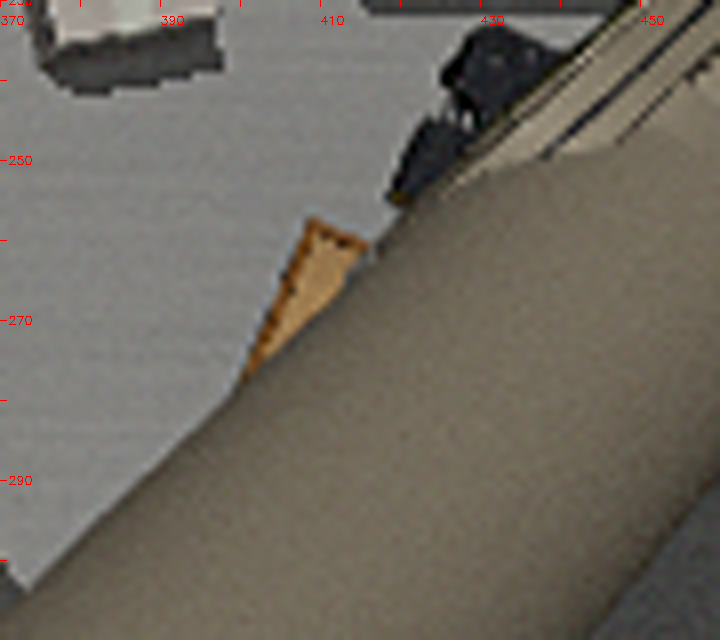

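Request:
arm_command --pt "255 8 1 0 0 0 0" --pt "255 15 1 0 0 0 0" --pt "255 18 1 0 0 0 0" --pt "255 20 1 0 0 0 0" --pt "255 20 1 0 0 0 0" --pt "255 20 1 0 0 0 0"

```text
time: 24.05
ee_pos: [0.432, -0.3137, 0.0115]
eef_rot: [0.151, 0.691, -0.151, 0.691]
ft_force: [-0.6, 0.2, -0.5]
width: 0.0557
```

Request:
arm_command --pt "255 1 0 0 0 0 0" --pt "255 1 0 0 0 0 0"

```text
time: 24.25
ee_pos: [0.4321, -0.3137, 0.0115]
eef_rot: [0.152, 0.691, -0.151, 0.691]
ft_force: [-5.6, 4.6, 16.3]
width: 0.0561
```

Request:
arm_command --pt "150 -1 0 0 0 0 0" --pt "100 -1 0 0 0 0 0" --pt "0 -1 0 0 0 0 0" --pt "0 -1 0 0 0 0 0" --pt "0 -1 0 0 0 0 0" --pt "0 -20 0 0 0 0 0" --pt "0 -60 0 0 0 0 0" --pt "0 -110 0 0 0 0 0" --pt "0 -150 0 0 0 0 0" --pt "0 -170 0 0 0 0 0"

```text
time: 25.25
ee_pos: [0.433, -0.3146, 0.1841]
eef_rot: [0.151, 0.689, -0.152, 0.692]
ft_force: [0.9, 0.6, -0.2]
width: 0.0874
```

Request:
arm_command --pt "0 0 200 -130 0 0 0" --pt "0 0 200 -130 0 0 0" --pt "0 0 200 -130 0 0 0" --pt "0 0 200 -130 0 0 0" --pt "0 0 200 -130 0 0 0" --pt "0 0 200 -130 0 0 0" --pt "0 0 200 -130 0 0 0"

```text
time: 25.95
ee_pos: [0.3976, -0.0774, 0.1807]
eef_rot: [0.151, 0.691, -0.15, 0.691]
ft_force: [-0.8, -0.2, -0.7]
width: 0.0872
```

```bash
python3 - <<'E'
from h import *
go(.6255,-.2045,.15,-77.6)
crop("side",300,250,150,140,5,"s16")
crop("top",360,175,100,125,6,"t16")
E
```

```text
pos [ 0.3976 -0.0774  0.1807] jaw -24.6 q [-0.56 -0.2   0.58  2.08  0.12  1.23 -0.46] w 0.0872 F [-0.8 -0.2 -0.7] t 25.95
shift [ 30.8 -20.8 260.1] turn [ 9.25e-01  2.00e-04 -7.00e-04]
```

View pics/s16.png

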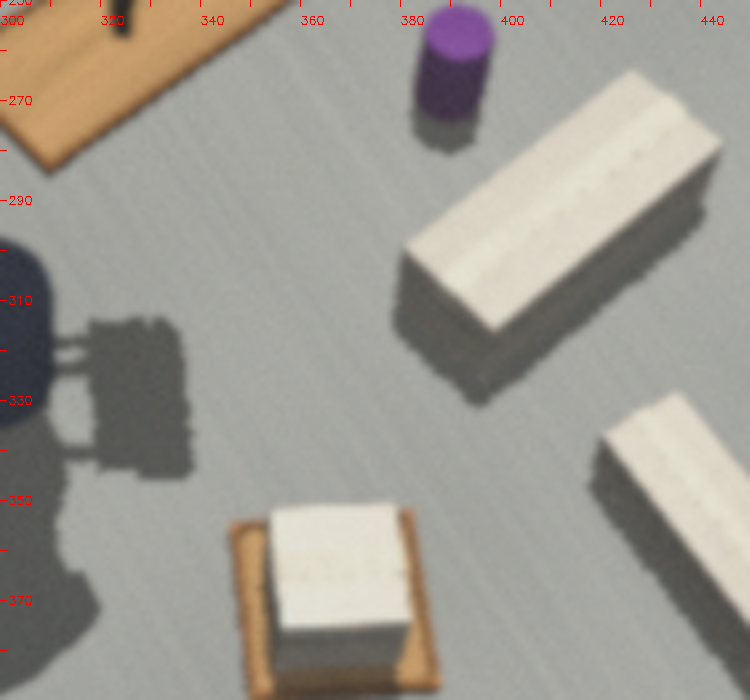

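View pics/t16.png

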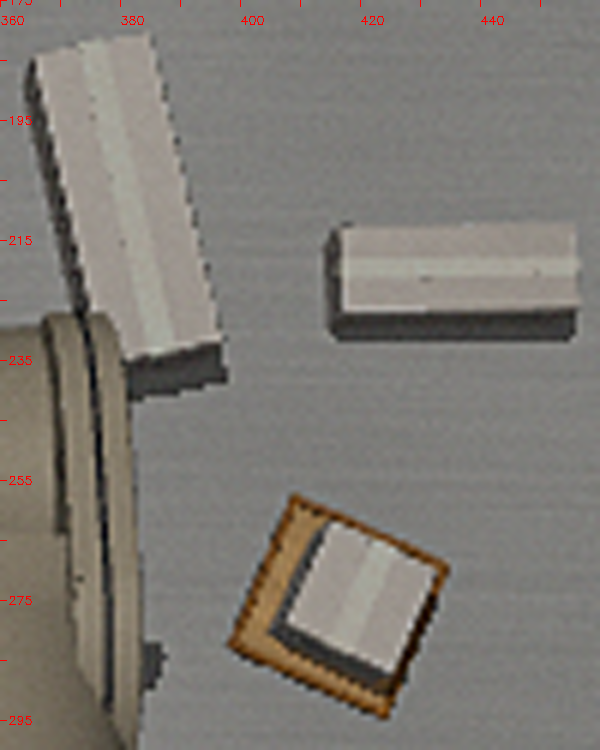

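```bash
python3 - <<'E'
from h import *
np.set_printoptions(precision=4,suppress=True)
t=c(360,175,6);s=c(300,250,5)
A=np.array([atz("side",*s(*x),.05) for x in [(632,70),(722,140),(492,332),(406,248)]]);print(A,A.mean(0))
for i in range(4): d=A[(i+1)%4]-A[i];print(np.linalg.norm(d),np.degrees(np.arctan2(d[1],d[0])))
for a,b in [((35,55),(632,70)),((150,35),(722,140)),((220,335),(492,332))]: print(tri(t(*a),s(*b)),atz('top',*t(*a),.05))
print('sq',[tri(t(*a),s(*b))[0] for a,b in [((335,519),(393,505)),((438,566),(408,622)),((392,674),(281,629)),((288,627),(272,511))]])
E
```

```text
[[ 0.6945 -0.1591  0.05  ]
 [ 0.7083 -0.2138  0.05  ]
 [ 0.5515 -0.25    0.05  ]
 [ 0.541  -0.1934  0.05  ]] [ 0.6238 -0.2041  0.05  ]
0.056405367918464976 -75.7895949827844
0.16090931237004702 -167.0177350740427
0.05754700680266827 100.55779374791047
0.15726984422201284 12.580391654773441
(array([ 0.6961, -0.159 ,  0.0495]), np.float64(0.0025833032267696104)) [ 0.6973 -0.1594  0.05  ]
(array([ 0.707 , -0.2155,  0.0534]), np.float64(0.0012998461596079834)) [ 0.7089 -0.2162  0.05  ]
(array([ 0.5561, -0.2486,  0.0457]), np.float64(0.0053856250190055755)) [ 0.5578 -0.2487  0.05  ]
sq [array([ 0.4674, -0.3018,  0.0496]), array([ 0.4453, -0.3504,  0.0485]), array([ 0.3947, -0.3275,  0.0487]), array([ 0.4172, -0.2791,  0.0497])]
```

Request:
arm_command --pt "0 0 -20 260 0.925 0 0" --pt "0 0 -20 260 0.925 0 0" --pt "0 0 -20 260 0.925 0 0" --pt "0 0 -20 260 0.925 0 0" --pt "0 0 -20 260 0.925 0 0" --pt "0 0 -20 260 0.925 0 0" --pt "0 0 -20 260 0.925 0 0" --pt "0 0 -20 260 0.925 0 0" --pt "0 0 -20 260 0.925 0 0"

```text
time: 26.95
ee_pos: [0.6247, -0.2045, 0.181]
eef_rot: [0.443, 0.551, -0.443, 0.551]
ft_force: [0.9, 0.1, 0.2]
width: 0.087
```

```bash
python3 - <<'E'
from h import *
go(.625,-.2043,.08,-77.3)
E
```

```text
pos [ 0.6247 -0.2045  0.181 ] jaw -77.55 q [-0.33  0.53  0.82  1.46 -0.39  1.32 -0.83] w 0.087 F [0.9 0.1 0.2] t 26.95
shift [ 1.01e+02  3.00e-01 -1.00e-01] turn [-0.0043 -0.0004 -0.0005]
```

Request:
arm_command --pt "0 25 0 0 -0.004 0 0" --pt "0 55 0 0 -0.004 0 0" --pt "0 80 0 0 -0.004 0 0" --pt "0 95 0 0 -0.004 0 0" --pt "0 100 0 0 -0.004 0 0" --pt "0 100 0 0 -0.004 0 0" --pt "0 100 0 0 -0.004 0 0"

```text
time: 27.65
ee_pos: [0.6261, -0.2047, 0.0821]
eef_rot: [0.443, 0.551, -0.442, 0.552]
ft_force: [0.1, -0.5, -0.5]
width: 0.0868
```

```bash
python3 - <<'E'
from h import *
go(.625,-.2043,.012,-77.3)
crop("side",360,210,120,120,6,"s17")
E
```

```text
pos [ 0.6261 -0.2047  0.0821] jaw -77.44 q [-0.3   0.62  0.77  1.56 -0.46  1.15 -0.79] w 0.0868 F [ 0.1 -0.5 -0.5] t 27.65
shift [70.1 -1.1 -0.6] turn [-0.0024  0.0006 -0.0018]
```

View pics/s17.png

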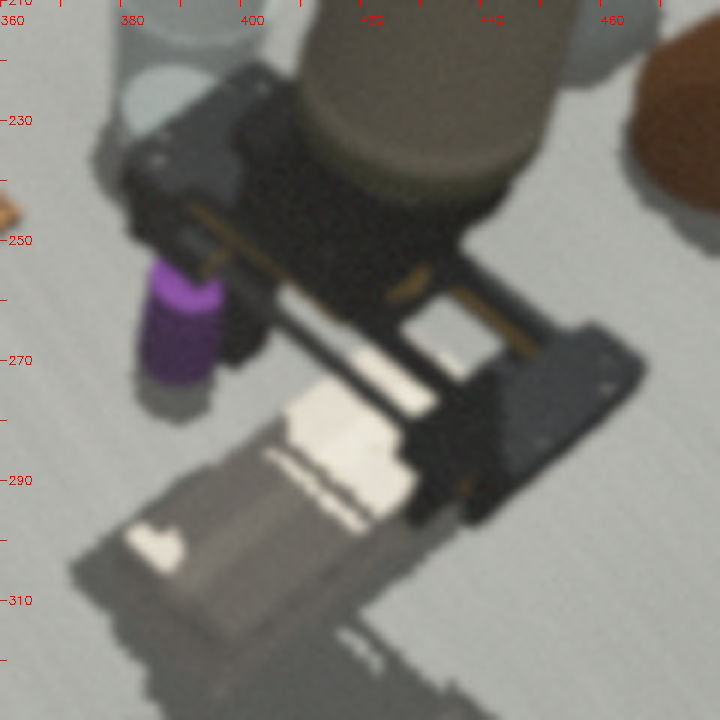

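```bash
python3 - <<'E'
from h import *
s=read_state();M=R.from_quat(s['eef_rot']).as_matrix()
im=cv2.imread('pics/s17.png')
for back,col in((70,(0,0,255)),(45,(0,255,0)),(0,(255,0,0))):
  for z in(-95,-58,58,95):
    for y in((-37,37) if back else (-9,9)):
      u,v=proj('side',s['ee_pos']+M@np.array([-back,y,z])/1e3)[0]
      cv2.circle(im,(int((u-360+.5)*6),int((v-210+.5)*6)),4,col,-1)
u,v=proj('side',[.631,-.102,.055])[0];cv2.circle(im,(int((u-360+.5)*6),int((v-210+.5)*6)),4,(0,255,255),-1)
cv2.imwrite('pics/s17b.png',im)
E
```

```text
(no output)
```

View pics/s17b.png

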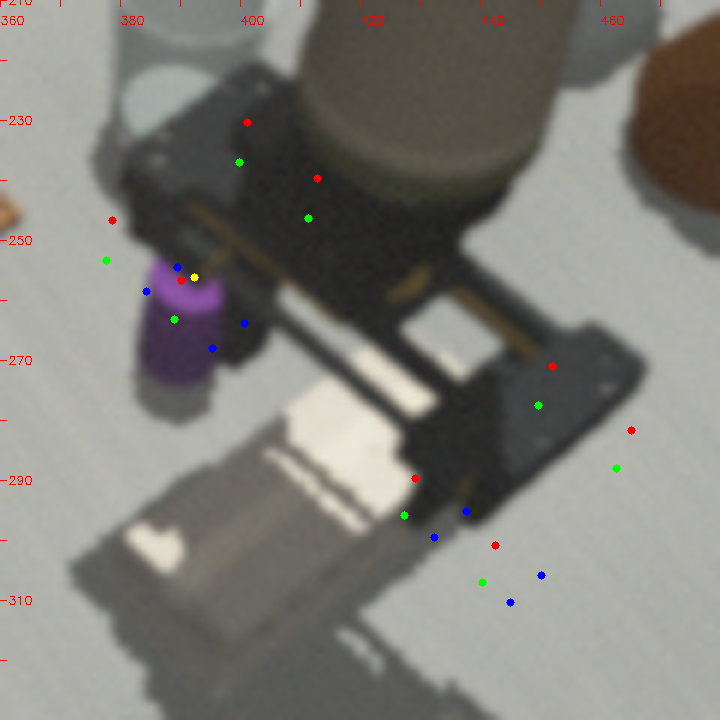

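Request:
arm_command --pt "0 20 -1 0 0 0 0" --pt "0 40 -1 0 0 0 0" --pt "0 55 -1 0 0 0 0" --pt "0 64 -1 0 0 0 0" --pt "0 68 -1 0 0 0 0" --pt "0 68 -1 0 0 0 0" --pt "0 68 -1 0 0 0 0"

```text
time: 28.4
ee_pos: [0.6249, -0.2049, 0.0133]
eef_rot: [0.443, 0.551, -0.442, 0.552]
ft_force: [0.5, 0.1, 0.2]
width: 0.0868
```

```bash
python3 - <<'E'
from h import *
go(.625,-.2043,.014,-77.3)
crop("side",360,210,120,120,6,"s18")
E
```

```text
pos [ 0.6249 -0.2049  0.0133] jaw -77.46 q [-0.27  0.69  0.72  1.6  -0.51  1.04 -0.75] w 0.0868 F [0.5 0.1 0.2] t 28.4
shift [-0.7  0.2 -0.5] turn [-0.0029  0.0005 -0.0009]
```

View pics/s18.png

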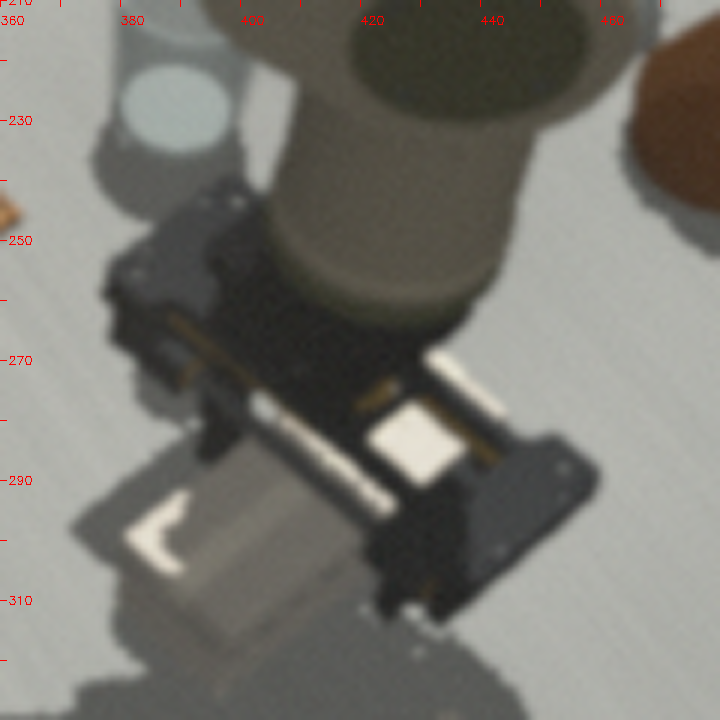

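Request:
arm_command --pt "255 0 0 0 0 0 0" --pt "255 0 0 0 0 0 0" --pt "255 0 0 0 0 0 0" --pt "255 0 0 0 0 0 0" --pt "255 0 0 0 0 0 0" --pt "255 0 0 0 0 0 0" --pt "255 0 0 0 0 0 0" --pt "255 0 0 0 0 0 0" --newtons 40

```text
time: 29.25
ee_pos: [0.6245, -0.2043, 0.0126]
eef_rot: [0.443, 0.552, -0.442, 0.551]
ft_force: [-2.0, 3.4, 2.2]
width: 0.0599
```

Request:
arm_command --pt "255 -8 0 0 0 0 0" --pt "255 -25 0 0 0 0 0" --pt "255 -50 0 0 0 0 0" --pt "255 -90 0 0 0 0 0" --pt "255 -125 0 0 0 0 0" --pt "255 -140 0 0 0 0 0" --pt "255 -140 0 0 0 0 0"

```text
time: 29.95
ee_pos: [0.6255, -0.2054, 0.1551]
eef_rot: [0.443, 0.55, -0.442, 0.553]
ft_force: [-0.3, -0.1, -3.5]
width: 0.0597
```

```bash
python3 - <<'E'
from h import *
np.set_printoptions(precision=4,suppress=True)
go(.508,.013,.15,-77.6)
crop("side",340,190,140,140,5,"s19")
E
```

```text
pos [ 0.6255 -0.2054  0.1551] jaw -77.48 q [-0.32  0.55  0.81  1.49 -0.41  1.27 -0.82] w 0.0597 F [-0.3 -0.1 -3.5] t 29.95
shift [   4.5  -67.4 -238.6] turn [ 0.0021  0.0016 -0.0038]
```

View pics/s19.png

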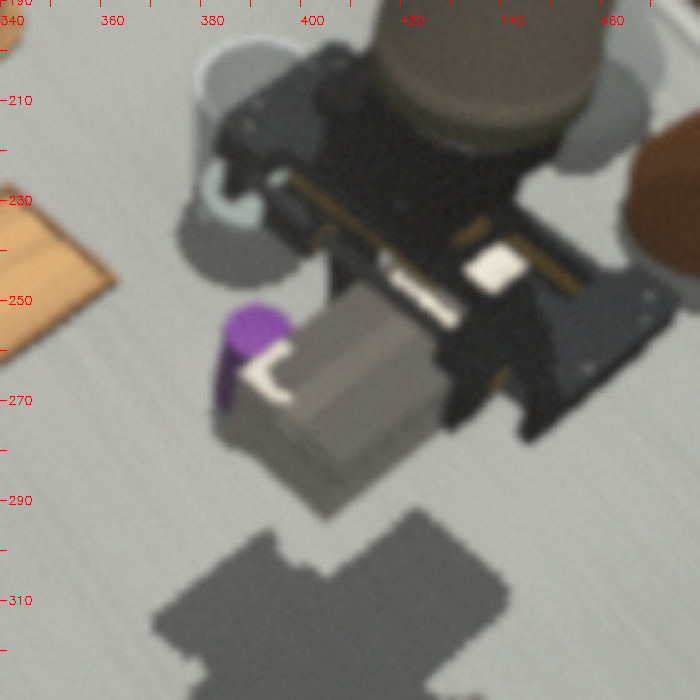

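Request:
arm_command --pt "255 0 -10 -35 0 0 0" --pt "255 0 -67 -239 0 0 0" --pt "255 0 -67 -239 0 0 0" --pt "255 0 -67 -239 0 0 0" --pt "255 0 -67 -239 0 0 0" --pt "255 0 -67 -239 0 0 0" --pt "255 0 -67 -239 0 0 0" --pt "255 0 -67 -239 0 0 0" --pt "255 0 -67 -239 0 0 0" --pt "255 0 -67 -239 0 0 0"

```text
time: 31.0
ee_pos: [0.5074, 0.0126, 0.1523]
eef_rot: [0.443, 0.551, -0.443, 0.551]
ft_force: [0.2, -0.0, -4.3]
width: 0.0595
```

```bash
python3 - <<'E'
from h import *
go(.508,.013,.045,-77.6)
E
```

```text
pos [0.5074 0.0126 0.1523] jaw -77.6 q [-0.89  0.15  0.85  1.9  -0.12  1.15 -1.35] w 0.0595 F [ 0.2 -0.  -4.3] t 31.0
shift [107.3   0.8  -0.3] turn [-0.      0.0009  0.0006]
```

Request:
arm_command --pt "255 25 1 0 0 0 0" --pt "255 55 1 0 0 0 0" --pt "255 80 1 0 0 0 0" --pt "255 98 1 0 0 0 0" --pt "255 107 1 0 0 0 0" --pt "255 107 1 0 0 0 0" --pt "255 107 1 0 0 0 0"

```text
time: 31.7
ee_pos: [0.5087, 0.0139, 0.0462]
eef_rot: [0.443, 0.551, -0.442, 0.552]
ft_force: [-0.0, 0.4, -3.7]
width: 0.0598
```

```bash
python3 - <<'E'
from h import *
go(.508,.013,.016,-77.6)
crop("side",270,190,120,110,6,"s20");crop("top",260,200,90,100,7,"t20")
E
```

```text
pos [0.5087 0.0139 0.0462] jaw -77.51 q [-0.81  0.33  0.8   1.99 -0.29  0.94 -1.22] w 0.0598 F [-0.   0.4 -3.7] t 31.7
shift [30.2 -0.9  0.7] turn [ 0.0016  0.0003 -0.0007]
```

View pics/s20.png

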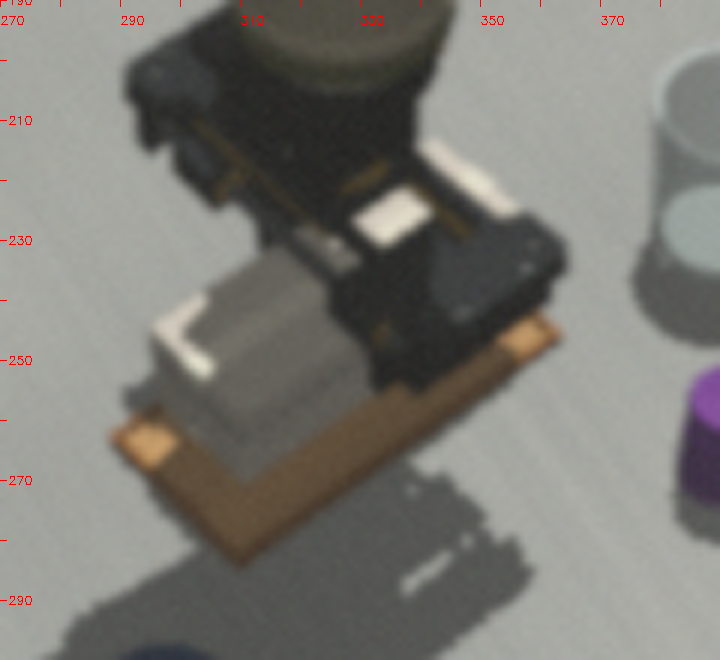

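View pics/t20.png

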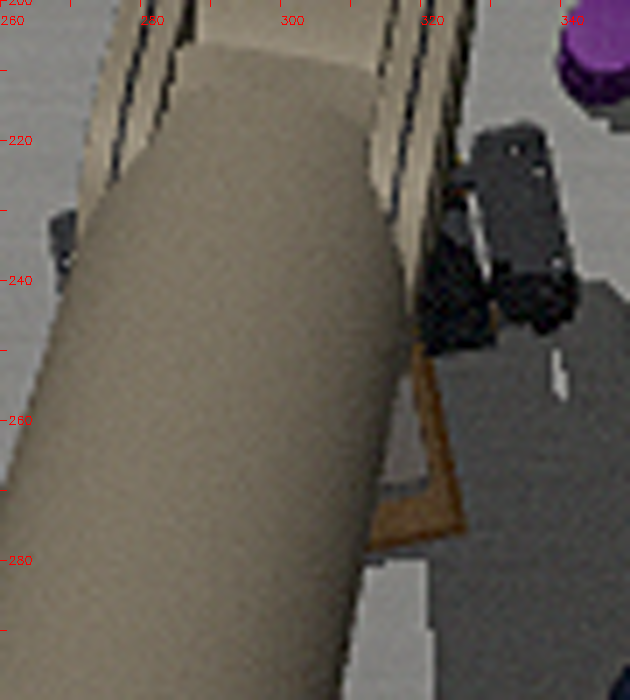

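```bash
python3 - <<'E'
from h import *
s=read_state();a=np.radians(12.5);ux=np.array([np.cos(a),np.sin(a),0]);uy=np.array([-np.sin(a),np.cos(a),0])
ce=s['ee_pos']-[0,0,.0128]
for dx in(-.08,.08):
  for dy in(-.03,.03):
    for z in (0,.05):
      print(dx,dy,z,((proj('side',ce+dx*ux+dy*uy+[0,0,z])[0]-[270,190]+.5)*6).round(),((proj('top',ce+dx*ux+dy*uy+[0,0,z])[0]-[260,200]+.5)*7).round())
E
```

```text
-0.08 -0.03 0 [244. 487.] [428. 500.]
-0.08 -0.03 0.05 [241. 415.] [429. 483.]
-0.08 0.03 0 [153. 398.] [284. 529.]
-0.08 0.03 0.05 [148. 326.] [280. 513.]
0.08 -0.03 0 [525. 290.] [353. 130.]
0.08 -0.03 0.05 [532. 216.] [351.  98.]
0.08 0.03 0 [432. 210.] [212. 157.]
0.08 0.03 0.05 [436. 136.] [205. 126.]
```

Request:
arm_command --pt "255 12 -1 0.5 0 0 0" --pt "255 22 -1 0.5 0 0 0" --pt "255 27 -1 0.5 0 0 0" --pt "255 29 -1 0.5 0 0 0" --pt "255 30 -1 0.5 0 0 0" --pt "255 30 -1 0.5 0 0 0"

```text
time: 32.4
ee_pos: [0.5074, 0.0136, 0.0157]
eef_rot: [0.443, 0.552, -0.442, 0.552]
ft_force: [-0.1, 0.3, -3.1]
width: 0.0597
```

Request:
arm_command --pt "255 0.5 0 0 0 0 0" --pt "255 1 0 0 0 0 0"

```text
time: 32.6
ee_pos: [0.5076, 0.0136, 0.0155]
eef_rot: [0.443, 0.552, -0.442, 0.551]
ft_force: [-9.1, -0.9, 19.6]
width: 0.0596
```

Contact. Back off a hair, release, rise and swing clear.

Request:
arm_command --pt "150 -0.7 0 0 0 0 0" --pt "100 -0.7 0 0 0 0 0" --pt "0 -0.7 0 0 0 0 0" --pt "0 -0.7 0 0 0 0 0" --pt "0 -0.7 0 0 0 0 0" --pt "0 -20 0 0 0 0 0" --pt "0 -60 0 0 0 0 0" --pt "0 -110 0 0 0 0 0" --pt "0 -160 0 0 0 0 0" --pt "0 -210 0 0 0 0 0"

```text
time: 33.6
ee_pos: [0.507, 0.0132, 0.2266]
eef_rot: [0.443, 0.551, -0.442, 0.551]
ft_force: [2.4, 0.9, -0.0]
width: 0.087
```

Request:
arm_command --pt "0 -20 60 240 0 0 0" --pt "0 -20 60 240 0 0 0" --pt "0 -20 60 240 0 0 0" --pt "0 -20 60 240 0 0 0" --pt "0 -20 60 240 0 0 0" --pt "0 -20 60 240 0 0 0" --pt "0 -20 60 240 0 0 0" --pt "0 -20 60 240 0 0 0" --pt "0 -20 60 240 0 0 0"

```text
time: 34.5
ee_pos: [0.6183, -0.2055, 0.2448]
eef_rot: [0.442, 0.552, -0.441, 0.552]
ft_force: [-0.1, -0.1, 0.2]
width: 0.0871
```

```bash
python3 - <<'E'
from h import *
go(.6,-.2,.25)
for n in("top","side"): cv2.imwrite(f"pics/{n}_f.png",camera(n)[:,:,::-1])
crop("side",210,160,200,150,4,"s21");crop("top",170,150,200,170,4,"t21")
E
```

```text
pos [ 0.6183 -0.2055  0.2448] jaw -77.31 q [-0.39  0.51  0.93  1.39 -0.41  1.44 -0.81] w 0.0871 F [-0.1 -0.1  0.2] t 34.5
shift [ -5.2 -16.6  -9.4] turn [-0.     -0.0011 -0.0008]
```

View pics/s21.png

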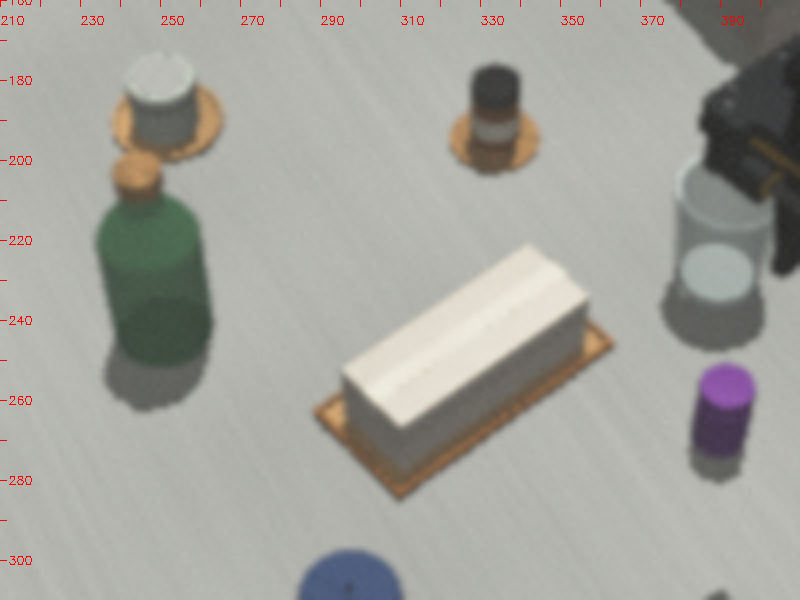

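View pics/t21.png

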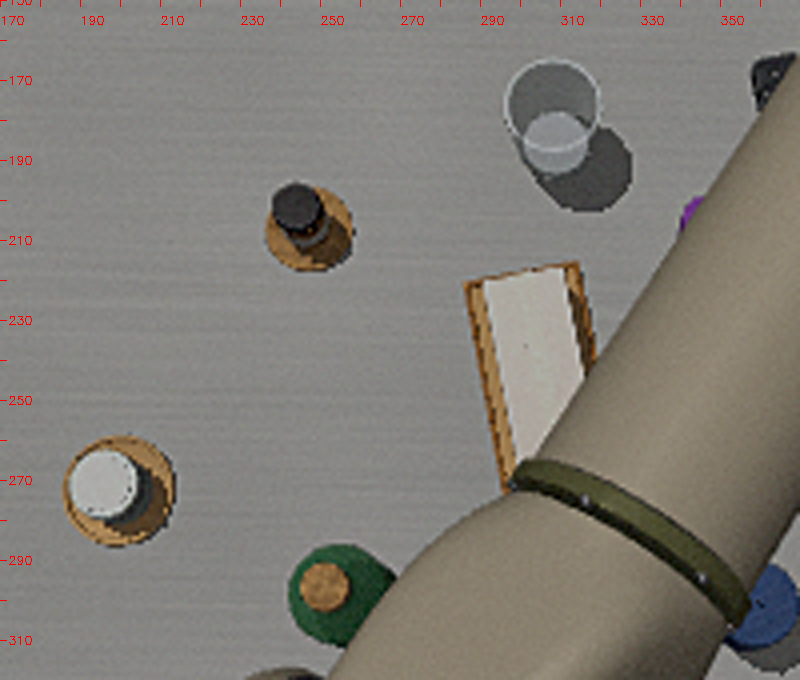

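View pics/side_f.png

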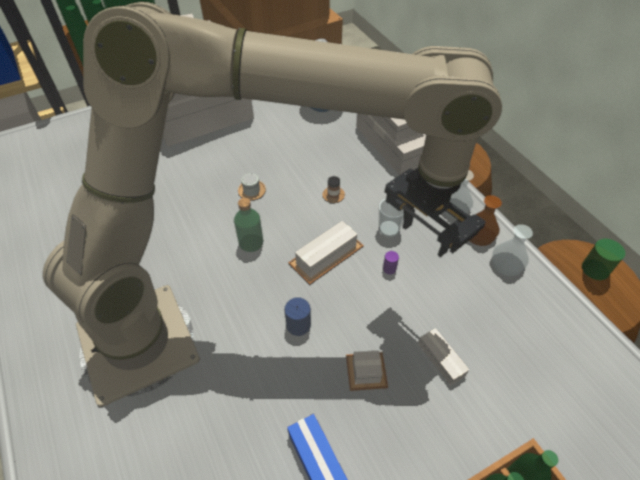

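```bash
python3 - <<'E'
from h import *
np.set_printoptions(precision=4,suppress=True)
s=c(210,160,4);t=c(170,150,4)
A=np.array([atz("side",*s(*x),.053) for x in [(530,245),(588,297),(402,427),(343,370)]])
B=np.array([atz("side",*s(*x),.006) for x in [(614,343),(400,500),(315,412)]])
print(A,A.mean(0));print(B,(B[0]+B[2])/2)
print('top', atz('top',*t(485,278),.053),atz('top',*t(572,264),.053),'tray',atz('top',*t(467,284),.006),atz('top',*t(577,262),.006))
print(tri(t(485,278),s(530,245)))
E
```

```text
[[ 0.5795  0.0574  0.053 ]
 [ 0.5906  0.0013  0.053 ]
 [ 0.4373 -0.0332  0.053 ]
 [ 0.4249  0.0233  0.053 ]] [0.5081 0.0122 0.053 ]
[[ 0.6075 -0.0091  0.006 ]
 [ 0.4251 -0.0523  0.006 ]
 [ 0.4078  0.034   0.006 ]] [0.5077 0.0124 0.006 ]
top [0.584  0.0569 0.053 ] [ 0.5958 -0.0058  0.053 ] tray [0.5911 0.0733 0.006 ] [ 0.61   -0.0088  0.006 ]
(array([0.582 , 0.0575, 0.0525]), np.float64(0.004301034407019092))
```

Carton centre (0.508, 0.012) matches the tray centre (0.508, 0.012), and its top sits at 53 mm, so it is flat on the tray floor. The tumbler and bottle are at their original pixels. Handing in.

```bash
python3 - <<'E'
from bench import *
print(close_job(), read_state()['time'])
E
```

```text
the job is handed in; nothing more can be done
the job is handed in; nothing more can be done
```

I took the stack apart from the top down (jar, tin, square carton, long carton). Each piece was lowered until I felt contact (5–20 N) and then released. The job was handed in at about 35 s of the 128 s allowed.

Last camera checks, both views:
- **Jar:** centred on the cork to within about 1 mm.
- **Tin:** within about 1 mm of the round tray's centre.
- **Square carton:** inside the rim, about 2 mm off centre, top at 49 mm. Its yaw matches the tray's.
- **Long carton:** centred in its tray to within about 1 mm, with its top at about 53 mm, so it lies flat on the tray floor.
- **Bystanders:** the tumbler, green bottle, purple jar, spare white carton and candle look unmoved. I compared them by eye in the pictures and did not measure them again.

The two cameras disagree by 2–4 mm along x. I averaged the two, which is well inside the clearances. In the final top view the arm hid part of the long tray, so its near end was checked in the side view only. The final pictures did not include a close-up of the square carton; its measurement was taken just after I released it.

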